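# Tip the gearbox bolts into the wash basket and put its lid on

## Robot

A 6-joint arm with a two-finger parallel gripper is mounted at the origin on the work surface; the furniture and walls round the work are solid. World frame = base frame: x ahead of the robot, y to its left, z up, the work surface at z = 0. Lengths are in m, angles in rad, forces in N, time in s.
With the tool pointing down it reaches from about 0.225 to 0.875 m from the base axis. Payload 3.4 kg.
Tool frame: the origin (TCP) lies at the centre of the arm's flange, where the gripper is bolted on; the fingertips stand 173 mm ahead of it and the grasp point (between the pads) lies 155 mm ahead of it; z points along the fingers, y is the line along which they close (so a half turn about z gives the same grasp; the last joint's range is limited). The gripper opens to 85 mm and grips with 20 to 120 N. Pads are 22 mm wide; open, the fingers measure 114 mm over their backs; the gripper's body (76 mm by 85 mm) begins 54 mm behind the grasp point. The pads swing forward as they close: fully open they stand 13 mm farther back than shut.
Start: joints at [-1.241, 0.276, 1.505, -0, 1.361, -0.121], TCP at [0.251, -0.518, 0.405] pointing down, gripper open.
Joint ranges: [-2.89, 2.89], [-0.75, 2.08], [0.22, 2.7], [-1.18, 4.32], [0.11, 2.71], [-2.7, 2.7]. Speed limits (rad/s): [2.57, 2.57, 3.14, 3.14, 3.14, 3.14].

## Interface

Orientations are given as a rotation vector (axis times angle).
In Python, from cell import env gives the robot as it stands.
- The arm moves only by the tool send_rows, never from a script. Its argument "motion" is a list of rows, each an object of numbers: "wx", "wy", "wz": the turn, a rotation vector about the tool's x, y, z in rad; "x", "y", "z": the shift along the tool's x, y, z in mm; "grip": the closure, from 0 (fully open) to 1 (shut). In form: [{"wx": .., "wy": .., "wz": .., "x": .., "y": .., "z": .., "grip": ..}, ...]. A call has 1 to 10 rows; each row shifts and turns the commanded pose from where the row before left it, along the tool's axes as they then stand; what a row does not reach is not made up. A row lasts 1/8 s, in which the tool goes at most 62.5 mm and 10.7 degrees, less where a joint would pass 70% of its speed; a pose out of reach is approached as far as the arm can. A call is refused whole if a number of a shift passes 62.5 or a number of a turn 0.188, either way. A call with a gripper value outside its range is refused whole. The fingers move at their own pace and stop on an object; the grip force is fixed at half the most. Time passes only in rows, so rows that do not move let the fingers close. It gives the time, the measured TCP pose, the force, the opening and the grip force at its end, in the units of the state.
- env.state(): the state, without advancing time (a new reading comes with each control period).
- env.read_camera(name): name is "side" or "top"; returns the picture (384x512x3 uint8, red, green, blue); there is no depth.
- env.camera_info(name): a dict with "vfov" (degrees; the focal length in pixels is half the picture's height over the tangent of half this angle, whatever the lens; pixels are square), "cx", "cy" (the principal point, pixels), "R" (3x3) and "t" (3): a world point X has camera coordinates R X + t. Camera axes: x right, y down, z forward; pixel columns grow to the right and rows downward; lengths in m; the calibration is good to about 2 mm. A picture is of the moment at which its call begins. camera_info takes no time and is no camera call.
- env.close_job(): hands the job in; it is judged then, once.
The state is a dict: "time": time; "q": joint angles; "dq": joint speeds; "joint_efforts": joint torques, N m; "tcp_pos": TCP position; "orientation": TCP orientation; "wrist_force": force on the tool from outside, world axes, zero at the start; "wrist_torque": the same for the moment, N m; "finger_gap": finger opening in m; "finger_force": force on a finger pad.
Only numpy, scipy, OpenCV 4.12 (cv2) and the standard library are available. Lean on these libraries where they do the work, as an engineer would, in place of code of your own. Each camera call takes 0.05 s, during which the arm holds its last target. There are 200 camera calls.

## Task

The gearbox bolts have to go through the parts washer together: tip the bolts out of the red mug into the wire wash basket, stand the empty mug upright on the bench, and put the lid on the basket so that its lip drops inside and it sits flat all round. Leave the glue bottle and the roll of yellow tape where they are.

Things in the scene. Friction and masses are not known exactly. Their poses are not given: they have to be found in the camera images.
- cup: red plastic parts mug, open at the top, 92 mm tall, 84 mm across the rim, tapering to 62 mm at the foot, wall 3 mm, with a D handle on its +x side; the six bolts lie in its lower 50 mm. With them it weighs about 0.28 kg. Origin: centre of its underside; z points up out of the mouth, x towards the handle.
- cup_handle (a point): middle of the mug's handle, 62 mm out from the mug's axis along its x and 64 mm above its underside: an upright flat-sided bar 10 mm thick (along the mug's y, the way to pinch it) and 18 mm deep (along its x), reaching from 25 to 83 mm up; 13 mm free between bar and mug.
- basket: open steel-wire wash basket, rectangular, 160 mm (its x) by 120 mm (its y) outside, 75 mm tall, walls 4 mm thick, inner opening 152 by 112 mm, inner floor 6 mm above the bench; it stands loose on the bench and weighs about 1.3 kg. Origin: centre of its underside; z up.
- lid: the basket's lid: steel mesh in a frame 162 (its x) by 122 mm (its y), 3 mm thick, with a down-turned lip (146 by 106 mm outside, 10 mm deep, rounded lower edge) that drops inside the basket's walls with 3 mm play each side, either way round. Origin: centre of the frame's underside, which rests on the basket's rim when seated; 10 mm up while the lid lies on the bench.
- lid_grip (a point): middle of the lid's bar handle, 32 mm above the lid's origin: a black round grip 13 mm thick and 66 mm long along the lid's x, open underneath, to be pinched from above across the bar (fingers closing along the lid's y).
- glue: bystander: white glue bottle with a red cap, 45 mm wide, 88 mm tall, behind the work. Origin: centre of its underside.
- tape: bystander: roll of yellow tape lying flat, 100 mm across, 48 mm tall, behind the work. Origin: centre of its underside.
- bolt_1: one of the six steel hex bolts from the housing, in the mug at the start: 50 mm long, head 15 mm across, shank 8 mm. Origin: middle of the head's end face; z points along the shank.
- bolt_2: one of the six steel hex bolts from the housing, in the mug at the start: 50 mm long, head 15 mm across, shank 8 mm. Origin: middle of the head's end face; z points along the shank.
- bolt_3: one of the six steel hex bolts from the housing, in the mug at the start: 50 mm long, head 15 mm across, shank 8 mm. Origin: middle of the head's end face; z points along the shank.
- bolt_4: one of the six steel hex bolts from the housing, in the mug at the start: 35 mm long, head 15 mm across, shank 8 mm. Origin: middle of the head's end face; z points along the shank.
- bolt_5: one of the six steel hex bolts from the housing, in the mug at the start: 35 mm long, head 15 mm across, shank 8 mm. Origin: middle of the head's end face; z points along the shank.
- bolt_6: one of the six steel hex bolts from the housing, in the mug at the start: 35 mm long, head 15 mm across, shank 8 mm. Origin: middle of the head's end face; z points along the shank.

How it is judged:
By the outcome, as a careful person would: the job done as asked, in the order asked, and still so for the second after the job is handed in, with the robot touching nothing.
It also fails if it takes over 70 s, if anything falls off the work surface, if the arm or the gripper's body presses on something with over 40 N, if the wrist force passes 120 N, or if a joint passes its speed limit or range.

## Working session

There is one attempt and no reset: what is moved stays moved. The work goes in short steps, Python scripts to look and compute and a tool call to move; the robot and the scene stay as the last step left them, time stands still between calls to the robot, and variables do not carry over. Pictures are saved under pics/ and viewed, at most 10 in all, crops included, and the job is handed in when it is done.

Besides the shell and the picture viewer there is one more tool, called after "Call:" as name(argument=value, ...), one argument or row to a line, values as JSON. send_rows: Moves the arm, as the interface text tells. Its arguments: {"type":"object","properties":{"motion":{"type":"array"}},"required":["motion"]}

```bash
ls; mkdir -p pics; python3 - <<'E'
from cell import env
import cv2,numpy as np
a=[]
for n in("side","top"):
    im=env.read_camera(n); cv2.imwrite(f"pics/{n}0.png",im[:,:,::-1]); a.append(im)
    c=env.camera_info(n); print(n,c)
print(env.state())
E
```

```text
pics
side {'vfov': 50.29212423719235, 'cx': 255.84133507501113, 'cy': 193.82658020189163, 'R': array([[ 0.74633309,  0.66528257, -0.0196474 ],
       [ 0.3835249 , -0.45400021, -0.80423408],
       [-0.54396284,  0.59269124, -0.59398781]]), 't': array([-0.47788165, -0.14584461,  1.42446787])}
top {'vfov': 44.036603436834284, 'cx': 250.32574871180748, 'cy': 196.24773497625822, 'R': array([[ 7.72816601e-03, -9.99968567e-01,  1.77193929e-03],
       [-9.84554113e-01, -7.91896115e-03, -1.74901369e-01],
       [ 1.74909903e-01, -3.92903301e-04, -9.84584365e-01]]), 't': array([0.03157664, 0.58773741, 1.20294821])}
{'time': 0.1, 'q': array([-1.24094791e+00,  2.76549033e-01,  1.50602339e+00, -1.40239347e-05,
        1.36069720e+00, -1.20952759e-01]), 'dq': array([-0.00111484, -0.00290735, -0.00161453, -0.0012505 ,  0.0004212 ,
        0.00033828]), 'joint_efforts': array([ 6.40956332e-04, -4.17700446e+01, -2.46405333e+01, -1.53075284e-04,
        5.80342719e-03,  1.28628551e-05]), 'tcp_pos': array([ 0.25047585, -0.51736918,  0.4039094 ]), 'orientation': array([-3.06049969e+00, -7.01768077e-01,  2.95899486e-04]), 'wrist_force': array([ 0.14964955,  0.04698755, -0.25789405]), 'wrist_torque': array([-0.01830496,  0.00934474, -0.03208289]), 'finger_force': 0.0, 'finger_gap': 0.08546916069618651}
```

View pics/top0.png

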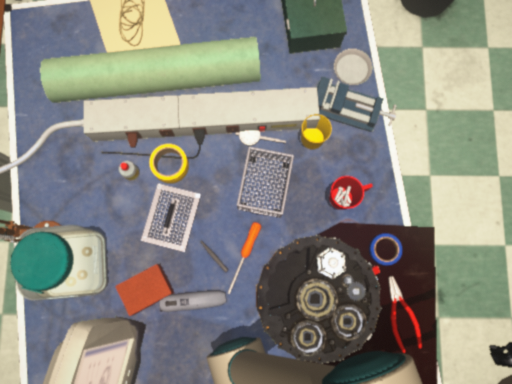

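View pics/side0.png

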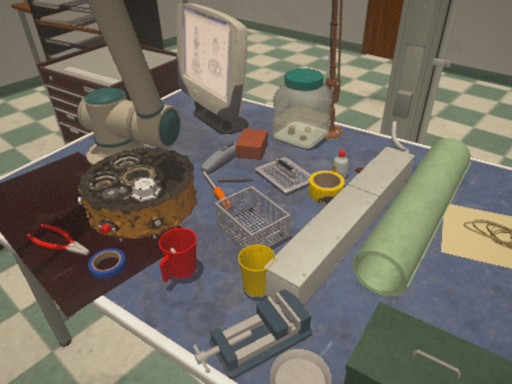

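The top view shows the mug at (347,193) with its handle at the right near (369,187), the basket at (265,181) and the lid at (171,217) with its black grip. The glue is at (127,170) and the tape at (168,162). In the side view the mug is at (178,253), the basket at (253,218) and the lid at (284,175).

```bash
cat > h.py <<'E'
import cv2,numpy as np
from cell import env
def cam(n):
    c=env.camera_info(n); f=192/np.tan(np.radians(c["vfov"]/2)); return c,f
def ray(n,uv,z):
    c,f=cam(n); d=np.array([(uv[0]-c["cx"])/f,(uv[1]-c["cy"])/f,1])@c["R"]; C=-c["R"].T@c["t"]
    return (C+d*(z-C[2])/d[2])
def proj(n,X):
    c,f=cam(n); p=c["R"]@np.array(X)+c["t"]; return p[:2]/p[2]*f+[c["cx"],c["cy"]]
E
python3 - <<'E'
from h import *
np.set_printoptions(precision=4,suppress=True)
im=cv2.imread("pics/top0.png"); hsv=cv2.cvtColor(im,cv2.COLOR_BGR2HSV)
H,S,V=cv2.split(hsv)
red=(((H<8)|(H>172))&(S>130)&(V>70)).astype(np.uint8)
def roi(m,x0,y0,x1,y1):
    o=np.zeros_like(m); o[y0:y1,x0:x1]=m[y0:y1,x0:x1]; return o
r=roi(red,320,165,380,220)
c=max(cv2.findContours(r,0,1)[0],key=cv2.contourArea)
op=cv2.morphologyEx(cv2.drawContours(r.copy(),[c],-1,1,-1),cv2.MORPH_OPEN,cv2.getStructuringElement(2,(15,15)))
ys,xs=np.nonzero(op); print("mugblob",xs.min(),xs.max(),ys.min(),ys.max())
k=max(cv2.findContours(op,0,1)[0],key=cv2.contourArea); e=cv2.fitEllipse(k);print(e,ray("top",e[0],.092))
hd=cv2.drawContours(r.copy(),[c],-1,1,-1)&(1-op); ys,xs=np.nonzero(hd*(np.arange(512)[None]>358).astype(np.uint8)); print("handle",xs.min(),xs.max(),ys.mean(),ray("top",(xs.mean(),ys.mean()),.075),ray("top",(xs.max()-4,ys[xs>xs.max()-6].mean()),.083))
print("S stats", S[200,215:235],S[150:170:3,265])
for nm,b,z in(("basket",(228,138,305,226),.075),("lid",(133,176,210,258),.010)):
    m=roi((((S<75)&(V>90)).astype(np.uint8)),*b)
    m=cv2.morphologyEx(m,cv2.MORPH_CLOSE,np.ones((5,5),np.uint8))
    c=max(cv2.findContours(m,0,1)[0],key=cv2.contourArea)
    R=cv2.minAreaRect(c); p=cv2.boxPoints(R); 
    q=np.array([ray("top",u,z)[:2] for u in p]); print(nm,p,"\n",q,q.mean(0),[np.linalg.norm(q[i]-q[i-1]) for i in range(4)],[np.degrees(np.arctan2(*(q[i]-q[i-1])[::-1])) for i in range(4)])
dk=roi((V<60).astype(np.uint8),150,190,190,245)
c=max(cv2.findContours(dk,0,1)[0],key=cv2.contourArea);R=cv2.minAreaRect(c);print("grip",R,cv2.contourArea(c),ray("top",R[0],.045)); p=cv2.boxPoints(R); print([ray("top",u,.045)[:2] for u in p])
for nm,b in(("glue",(115,158,140,182)),("tape",(145,140,192,184))):
  m=roi(((((H>20)&(H<35)) if nm=="tape" else (S<60))&(V>120)).astype(np.uint8),*b);ys,xs=np.nonzero(m);print(nm,xs.mean(),ys.mean(),ray("top",(xs.mean(),ys.mean()),.048))
crop=cv2.resize(im[130:265,125:390],None,fx=3,fy=3,interpolation=2); cv2.imwrite("pics/c1.png",crop)
E
```

```text
mugblob 330 363 176 208
((346.2872009277344, 192.37681579589844), (32.05516052246094, 34.796958923339844), 58.75473403930664) [ 0.5924 -0.2095  0.092 ]
handle 363 372 186.61702127659575 [ 0.6113 -0.2677  0.075 ] [ 0.6115 -0.268   0.083 ]
S stats [30 34 41 48 49 56 59 61 58 59 66 69 71 70 69 66 65 64 62 63] [17 15 14 20 22 10 11]
basket [[228. 138.]
 [304. 138.]
 [304. 225.]
 [228. 225.]] 
 [[ 0.7397  0.0966]
 [ 0.7413 -0.1049]
 [ 0.5095 -0.1021]
 [ 0.508   0.0929]] [ 0.6246 -0.0044] [np.float64(0.2317252367463202), np.float64(0.20148628297417842), np.float64(0.231832312126934), np.float64(0.1949966777497583)] [np.float64(0.9139747611915388), np.float64(-89.52603408049923), np.float64(179.3098225486832), np.float64(90.45455646114756)]
lid [[133. 176.]
 [209. 176.]
 [209. 257.]
 [133. 257.]] 
 [[0.6489 0.3595]
 [0.6506 0.1504]
 [0.4292 0.1453]
 [0.4276 0.3482]] [0.5391 0.2508] [np.float64(0.22155221129479816), np.float64(0.20909728041675052), np.float64(0.22143616604865968), np.float64(0.20290478444739077)] [np.float64(2.9165756876803752), np.float64(-89.53466838608148), np.float64(-178.68514432092203), np.float64(90.44772814681733)]
grip ((170.41177368164062, 209.85296630859375), (2.1828205585479736, 10.186494827270508), 14.03624439239502) 8.0 [0.5505 0.2471 0.045 ]
[array([0.5379, 0.2527]), array([0.5644, 0.2472]), array([0.563 , 0.2415]), array([0.5366, 0.2471])]
glue 125.83062645011601 168.877030162413 [0.6599 0.37   0.048 ]
tape 168.8982142857143 163.04464285714286 [0.6769 0.2554 0.048 ]
```

View pics/c1.png

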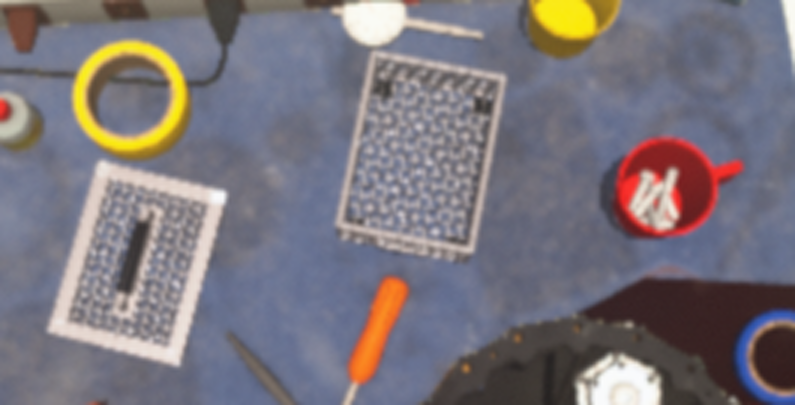

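The crop shows the basket rim corners at about (371,54), (506,77), (472,254) and (337,229), and the lid corners at (100,161), (226,196), (181,366) and (48,332). The mug's handle points right and slightly up, with its tip near (740,167). I'll refine these corners and check the wrist angles for a tilted handle grasp.

```bash
cat >> h.py <<'E'
from scipy.spatial.transform import Rotation as Ro
def wrist(q1,th,Rt):
    "both solutions of q4,q5,q6 (deg)"
    M=(Ro.from_euler('ZY',[q1,th]).inv()*Ro.from_matrix(Rt))
    a,b,c=M.as_euler('ZYZ'); w=lambda x:(x+np.pi)%(2*np.pi)-np.pi
    return [np.degrees([w(a),b,w(c-np.pi/2)]),np.degrees([w(a+np.pi),-b,w(c+np.pi/2)])]
E
python3 - <<'E'
from h import *
np.set_printoptions(precision=4,suppress=True)
im=cv2.imread("pics/top0.png")
o=np.array([125,130])
B=np.array([(371,54),(506,77),(472,254),(337,229)])
L=np.array([(100,161),(226,196),(181,366),(48,332)])
for nm,P,z in(("basket",B,.075),("lid",L,.013)):
    q=np.array([ray("top",(u+.5)/3-.5+o,z)[:2] for u in P]); print(nm,q.mean(0),[round(np.linalg.norm(q[i]-q[i-1]),4) for i in range(4)],[round(np.degrees(np.arctan2(*(q[i]-q[i-1])[::-1])),1) for i in range(4)])
for u in [(150,214),(122,290)]: print("gripend",ray("top",(np.array(u)+.5)/3-.5+o,.047))
# side mug
s=cv2.imread("pics/side0.png"); H,S,V=cv2.split(cv2.cvtColor(s,cv2.COLOR_BGR2HSV))
m=(((H<8)|(H>172))&(S>130)&(V>60)).astype(np.uint8); m[:, :150]=0;m[:,210:]=0;m[:220]=0;m[290:]=0
ys,xs=np.nonzero(m);print("side mug bbox",xs.min(),xs.max(),ys.min(),ys.max())
for y in(235,245,255,262,268,274): print(y,xs[ys==y].min(),xs[ys==y].max())
h=np.radians(-72);X=np.array([np.cos(h),np.sin(h),0])
for c in ((.592,-.2095),(.590,-.207)):
  for z,r in((.092,.042),(0,.031)):
    P=np.array([proj("side",(c[0]+r*np.cos(a),c[1]+r*np.sin(a),z)) for a in np.linspace(0,6.3,60)]); print("pred",c,z,P.min(0),P.max(0))
    P=np.array([proj("top",(c[0]+r*np.cos(a),c[1]+r*np.sin(a),z)) for a in np.linspace(0,6.3,60)]); print("  top",P.min(0),P.max(0))
  for d,z in((.071,.083),(.071,.025)):print("handle pred",proj("side",np.r_[c,z]+d*X),proj("top",np.r_[c,z]+d*X))
al=np.radians(60); Z=-np.sin(al)*X-np.cos(al)*np.array([0,0,1]); Y=np.cross([0,0,1],X)
for s in(1,-1):
  Rt=np.c_[np.cross(s*Y,Z),s*Y,Z]
  for q1 in(-.7,-.5):
    for th in(1.5,2): print(s,q1,th,wrist(q1,th,Rt))
E
```

```text
basket [ 0.6254 -0.0023] [np.float64(0.1586), np.float64(0.1204), np.float64(0.1599), np.float64(0.118)] [np.float64(-10.2), np.float64(-99.5), np.float64(169.0), np.float64(79.9)]
lid [0.5349 0.2503] [np.float64(0.1613), np.float64(0.12), np.float64(0.1582), np.float64(0.1233)] [np.float64(-14.3), np.float64(-105.2), np.float64(166.8), np.float64(76.3)]
gripend [0.5739 0.2364 0.047 ]
gripend [0.5064 0.2585 0.047 ]
side mug bbox 150 196 227 281
235 161 195
245 156 195
255 163 195
262 160 195
268 160 195
274 162 191
pred (0.592, -0.2095) 0.092 [158.4706 226.8854] [196.0453 252.3288]
  top [329.9221 176.4927] [362.7033 208.7173]
pred (0.592, -0.2095) 0 [169.3829 258.2079] [195.5208 277.3735]
  top [328.3366 187.5697] [350.8544 209.7558]
handle pred [159.9504 263.1464] [371.4568 185.0255]
handle pred [164.0862 281.4584] [366.0392 189.2695]
pred (0.59, -0.207) 0.092 [158.8183 225.9864] [196.2855 251.2886]
  top [328.9625 177.2438] [361.7532 209.4868]
pred (0.59, -0.207) 0 [169.6818 257.2699] [195.7493 276.335 ]
  top [327.4432 188.273 ] [349.9671 210.471 ]
handle pred [160.3098 262.0594] [370.5192 185.7757]
handle pred [164.4205 280.3609] [365.1417 189.9876]
1 -0.7 1.5 [array([ 45.6852, 140.2475, -34.4993]), array([-134.3148, -140.2475,  145.5007])]
1 -0.7 2 [array([ 31.0285, 117.4208, -57.2333]), array([-148.9715, -117.4208,  122.7667])]
1 -0.5 1.5 [array([ 52.6203, 131.5689, -23.7571]), array([-127.3797, -131.5689,  156.2429])]
1 -0.5 2 [array([ 39.6757, 111.3791, -47.9066]), array([-140.3243, -111.3791,  132.0934])]
-1 -0.7 1.5 [array([ 45.6852, 140.2475, 145.5007]), array([-134.3148, -140.2475,  -34.4993])]
-1 -0.7 2 [array([ 31.0285, 117.4208, 122.7667]), array([-148.9715, -117.4208,  -57.2333])]
-1 -0.5 1.5 [array([ 52.6203, 131.5689, 156.2429]), array([-127.3797, -131.5689,  -23.7571])]
-1 -0.5 2 [array([ 39.6757, 111.3791, 132.0934]), array([-140.3243, -111.3791,  -47.9066])]
```

```bash
cat >> h.py <<'E'
from scipy.linalg import fractional_matrix_power as fmp
np.set_printoptions(precision=4,suppress=True)
def T(R,p): M=np.eye(4);M[:3,:3]=R;M[:3,3]=p;return M
def now():
    s=env.state(); return T(Ro.from_rotvec(s["orientation"]).as_matrix(),s["tcp_pos"])
def target(R,g,back=.155): return T(R,np.array(g)-back*R[:,2])
def plan(A,B,n=None):
    "identical rows (body frame) from A to B"
    D=np.linalg.inv(A)@B; ang=np.linalg.norm(Ro.from_matrix(D[:3,:3]).as_rotvec()); dist=np.linalg.norm(D[:3,3])
    n=n or int(np.ceil(max(ang/.17,dist/.05,1)))
    M=np.real(fmp(D,1/n)); w=Ro.from_matrix(M[:3,:3]).as_rotvec()
    print(n,"rows  w",w.round(4)," mm",(M[:3,3]*1e3).round(1)); 
    for k in range(0,n+1,max(1,n//3)):
        K=A@np.real(fmp(D,k/n)); print("   ",K[:3,3],"tip",K[:3,3]+.173*K[:3,2])
    return B
def toolR(head,al,s=1):
    "tool tilted al off vertical, pointing opposite to the horizontal heading (rad)"
    X=np.array([np.cos(head),np.sin(head),0]); Z=-np.sin(al)*X-np.cos(al)*np.array([0,0,1]); Y=s*np.cross([0,0,1],X)
    return np.c_[np.cross(Y,Z),Y,Z]
HD=np.radians(-72); MUG=np.array([.592,-.2095,0]); HX=np.array([np.cos(HD),np.sin(HD),0])
RG=toolR(HD,np.radians(60)); G=MUG+.066*HX+[0,0,.066]
def st():
    s=env.state(); print("t",s["time"],"q",s["q"],"F",s["wrist_force"],"gap",s["finger_gap"],s["finger_force"],"tcp",s["tcp_pos"])
E
python3 - <<'E'
from h import *
A=now(); P=target(RG,G-.03*RG[:,2]+[0,0,.09]); plan(A,P); print(P[:3,3]); plan(P,target(RG,G))
E
```

```text
11 rows  w [ 0.0677  0.0776 -0.1175]  mm [20.  35.3 21.7]
    [ 0.2505 -0.5174  0.4039] tip [ 0.2504 -0.5171  0.2309]
    [ 0.3596 -0.5673  0.338 ] tip [ 0.3712 -0.5161  0.1732]
    [ 0.4836 -0.5576  0.2807] tip [ 0.4874 -0.4591  0.1385]
    [ 0.5997 -0.492   0.2491] tip [ 0.5778 -0.3603  0.1392]
[ 0.6619 -0.4246  0.2485]
3 rows  w [-0.  0. -0.]  mm [-26.   0.  25.]
    [ 0.6619 -0.4246  0.2485] tip [ 0.6156 -0.2822  0.162 ]
    [ 0.6592 -0.4164  0.2135] tip [ 0.6129 -0.2739  0.127 ]
    [ 0.6566 -0.4082  0.1785] tip [ 0.6103 -0.2657  0.092 ]
    [ 0.6539 -0.3999  0.1435] tip [ 0.6076 -0.2574  0.057 ]
```

Call:
send_rows(
  motion=[
    {"wx":0.068,"wy":0.078,"wz":-0.117,"x":20,"y":35,"z":22,"grip":0},
    {"wx":0.068,"wy":0.078,"wz":-0.117,"x":20,"y":35,"z":22,"grip":0},
    {"wx":0.068,"wy":0.078,"wz":-0.117,"x":20,"y":35,"z":22,"grip":0},
    {"wx":0.068,"wy":0.078,"wz":-0.117,"x":20,"y":35,"z":22,"grip":0},
    {"wx":0.068,"wy":0.078,"wz":-0.117,"x":20,"y":35,"z":22,"grip":0},
    {"wx":0.068,"wy":0.078,"wz":-0.117,"x":20,"y":35,"z":22,"grip":0},
    {"wx":0.068,"wy":0.078,"wz":-0.117,"x":20,"y":35,"z":22,"grip":0},
    {"wx":0.068,"wy":0.078,"wz":-0.117,"x":20,"y":35,"z":22,"grip":0},
    {"wx":0.068,"wy":0.078,"wz":-0.117,"x":20,"y":35,"z":22,"grip":0},
    {"wx":0.068,"wy":0.078,"wz":-0.117,"x":20,"y":35,"z":22,"grip":0},
  ],
)

```text
time: 1.35
tcp_pos: [0.6318, -0.4583, 0.2433]
orientation: [-1.463, -1.719, -0.702]
wrist_force: [-0.4, -0.3, 0.1]
finger_gap: 0.0855
finger_force: 0.0
```

```bash
python3 - <<'E'
from h import *
st(); A=now(); P=target(RG,G-.03*RG[:,2]+[0,0,.09]); plan(A,P,2)
E
```

```text
t 1.35 q [-0.8175  0.9406  0.8662  0.5185  2.1756 -0.8718] F [-0.3684 -0.2588  0.1183] gap 0.08546646866775931 0.0 tcp [ 0.6318 -0.4583  0.2433]
2 rows  w [ 0.0336  0.0352 -0.0588]  mm [10.1 18.3  9. ]
    [ 0.6318 -0.4583  0.2433] tip [ 0.598  -0.3192  0.1462]
    [ 0.6474 -0.4419  0.2454] tip [ 0.6074 -0.3008  0.1536]
    [ 0.6619 -0.4246  0.2485] tip [ 0.6156 -0.2822  0.162 ]
```

Call:
send_rows(
  motion=[
    {"wx":0.034,"wy":0.035,"wz":-0.059,"x":10,"y":18.3,"z":9,"grip":0},
    {"wx":0.034,"wy":0.035,"wz":-0.059,"x":10,"y":18.3,"z":9,"grip":0},
    {"grip":0},
  ],
)

```text
schema error: expected keys wx, wy, wz, x, y, z, grip
```

```bash
python3 - <<'E'
from h import *
st(); A=now(); plan(A,target(RG,G),4)
im=env.read_camera("side"); cv2.imwrite("pics/s1.png",cv2.resize(im[130:330,60:330,::-1],None,fx=2.9,fy=2.9,interpolation=2))
E
```

```text
t 1.35 q [-0.8175  0.9406  0.8662  0.5185  2.1756 -0.8718] F [-0.3684 -0.2588  0.1183] gap 0.08546646866775931 0.0 tcp [ 0.6318 -0.4583  0.2433]
4 rows  w [ 0.0168  0.0176 -0.0294]  mm [-13.8   9.9  24.1]
    [ 0.6318 -0.4583  0.2433] tip [ 0.598  -0.3192  0.1462]
    [ 0.6375 -0.4448  0.2178] tip [ 0.6007 -0.3046  0.1233]
    [ 0.6431 -0.4306  0.1927] tip [ 0.6032 -0.2895  0.1008]
    [ 0.6486 -0.4156  0.1679] tip [ 0.6055 -0.2737  0.0787]
    [ 0.6539 -0.3999  0.1435] tip [ 0.6076 -0.2574  0.057 ]
```

View pics/s1.png

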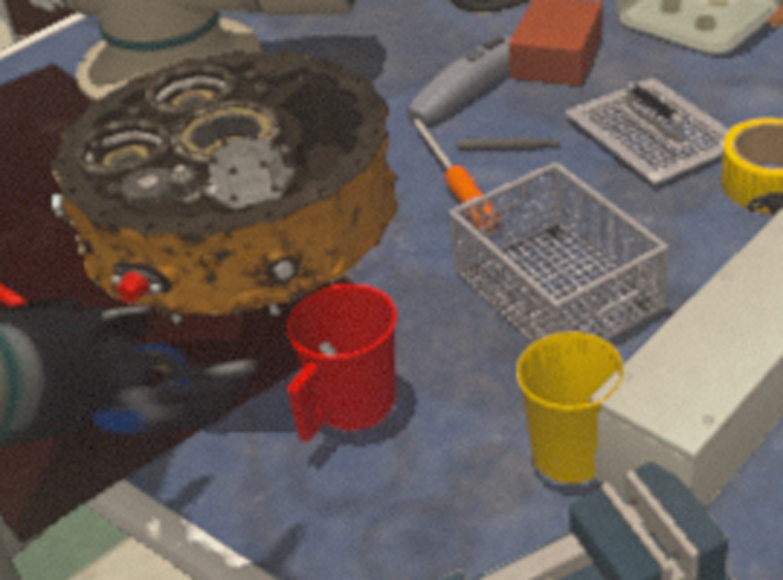

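The gripper, at left near (150,380), is clear of the mug's handle at (305,400), and nothing has been touched. I'll finish the pre-grasp and then go down.

Call:
send_rows(
  motion=[
    {"wx":0.034,"wy":0.035,"wz":-0.059,"x":10,"y":18.3,"z":9,"grip":0},
    {"wx":0.034,"wy":0.035,"wz":-0.059,"x":10,"y":18.3,"z":9,"grip":0},
    {"wx":0,"wy":0,"wz":0,"x":0,"y":0,"z":0,"grip":0},
  ],
)

```text
time: 1.78
tcp_pos: [0.6622, -0.4239, 0.2491]
orientation: [-1.289, -1.77, -0.738]
wrist_force: [0.1, -0.7, -0.7]
finger_gap: 0.0854
finger_force: 0.0
```

```bash
python3 - <<'E'
from h import *
st(); A=now(); plan(A,target(RG,G),4)
E
```

```text
t 1.775 q [-0.7589  0.968   0.8171  0.5625  2.2591 -0.9208] F [ 0.0696 -0.7398 -0.7321] gap 0.08536158197295876 0.0 tcp [ 0.6622 -0.4239  0.2491]
4 rows  w [-0.0002  0.001  -0.0006]  mm [-19.6  -0.1  18.7]
    [ 0.6622 -0.4239  0.2491] tip [ 0.6159 -0.2818  0.162 ]
    [ 0.6601 -0.4179  0.2227] tip [ 0.6138 -0.2757  0.1358]
    [ 0.658  -0.412   0.1963] tip [ 0.6117 -0.2697  0.1095]
    [ 0.6559 -0.406   0.1699] tip [ 0.6096 -0.2636  0.0832]
    [ 0.6539 -0.3999  0.1435] tip [ 0.6076 -0.2574  0.057 ]
```

Call:
send_rows(
  motion=[
    {"wx":0,"wy":0.001,"wz":0,"x":-19.6,"y":0,"z":18.7,"grip":0},
    {"wx":0,"wy":0.001,"wz":0,"x":-19.6,"y":0,"z":18.7,"grip":0},
    {"wx":0,"wy":0.001,"wz":0,"x":-19.6,"y":0,"z":18.7,"grip":0},
    {"wx":0,"wy":0.001,"wz":0,"x":-19.6,"y":0,"z":18.7,"grip":0},
    {"wx":0,"wy":0,"wz":0,"x":0,"y":0,"z":0,"grip":0},
  ],
)

```text
time: 2.4
tcp_pos: [0.6517, -0.4018, 0.1424]
orientation: [-1.289, -1.761, -0.741]
wrist_force: [0.2, -0.0, 0.3]
finger_gap: 0.0854
finger_force: 0.0
```

```bash
python3 - <<'E'
from h import *
st(); A=now(); plan(A,target(RG,G),1)
im=env.read_camera("side"); cv2.imwrite("pics/s2.png",cv2.resize(im[200:310,100:240,::-1],None,fx=5,fy=5,interpolation=2))
E
```

```text
t 2.4 q [-0.7497  1.0207  0.9746  0.5037  2.0781 -1.033 ] F [ 0.1578 -0.0385  0.268 ] gap 0.08537461063276688 0.0 tcp [ 0.6517 -0.4018  0.1424]
1 rows  w [ 0.0008 -0.0029 -0.0065]  mm [1.5 2.6 0.4]
    [ 0.6517 -0.4018  0.1424] tip [ 0.6055 -0.259   0.0564]
    [ 0.6539 -0.3999  0.1435] tip [ 0.6076 -0.2574  0.057 ]
```

View pics/s2.png

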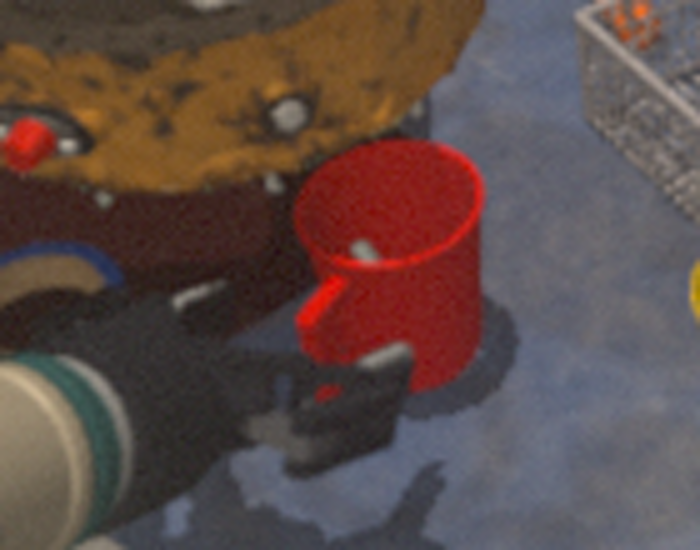

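The handle at (325,300) lies between the open fingers, whose tips are near (220,285) and (390,350), and the mug hasn't moved. I'll correct by 2 mm and close.

Call:
send_rows(
  motion=[
    {"wx":0,"wy":0,"wz":0,"x":1.5,"y":2.5,"z":0,"grip":0},
    {"wx":0,"wy":0,"wz":0,"x":0,"y":0,"z":0,"grip":1},
    {"wx":0,"wy":0,"wz":0,"x":0,"y":0,"z":0,"grip":1},
    {"wx":0,"wy":0,"wz":0,"x":0,"y":0,"z":0,"grip":1},
    {"wx":0,"wy":0,"wz":0,"x":0,"y":0,"z":0,"grip":1},
    {"wx":0,"wy":0,"wz":0,"x":0,"y":0,"z":0,"grip":1},
    {"wx":0,"wy":0,"wz":0,"x":0,"y":0,"z":0,"grip":1},
  ],
)

```text
time: 3.32
tcp_pos: [0.6553, -0.3998, 0.1463]
orientation: [-1.288, -1.767, -0.742]
wrist_force: [0.3, 0.1, 0.6]
finger_gap: 0.009
finger_force: 59.6
```

```bash
python3 - <<'E'
from h import *
st(); A=now(); np.save("grasp.npy",A); g=A[:3,3]+.155*A[:3,2]; print("g",g)
# mug pose in tool frame (assumed unmoved)
Rm=np.c_[HX,np.cross([0,0,1],HX),[0,0,1]]; M=T(Rm,MUG); GM=np.linalg.inv(M)@A; np.save("GM.npy",GM)
# lift 100 mm
B=A.copy(); B[2,3]+=.12; plan(A,B,4)
# pour poses: tool heading various, tool horizontal, roll phi; mug must be over the basket
BK=np.array([.6254,-.0023,0])
for hd in(-72,-90,-110,-130,-150,-180):
  for phi in (150,-150):
    R=toolR(np.radians(hd),np.pi/2)@Ro.from_rotvec([0,0,np.radians(phi)]).as_matrix()
    Mz=(T(R,[0,0,0])@np.linalg.inv(GM)); zax=Mz[:3,2]
    # spout point: rim lowest point, rim centre
    rim=Mz@np.array([0,0,.092,1]); dn=np.array([0,0,-1])-zax*(-zax[2]); dn/=np.linalg.norm(dn); low=rim[:3]+.042*dn
    off=np.array([BK[0],BK[1],.14])-(.4*low+.6*rim[:3]); tcp=off
    az=np.arctan2(tcp[1],tcp[0])
    print(hd,phi,"zax",zax,"tcp",tcp,"low z",(low+off)[2],[wrist(az-.1,th,R)[0] for th in(1.6,2.2)],"base off",(off+Mz[:3,3]))
E
```

```text
t 3.325 q [-0.7453  1.0185  0.9679  0.5087  2.0809 -1.0292] F [0.2934 0.0821 0.5531] gap 0.008961160796050232 59.57064962480217 tcp [ 0.6553 -0.3998  0.1463]
g [ 0.6141 -0.2721  0.0688]
4 rows  w [0. 0. 0.]  mm [ 26.  -0. -15.]
    [ 0.6553 -0.3998  0.1463] tip [ 0.6093 -0.2573  0.0598]
    [ 0.6553 -0.3998  0.1763] tip [ 0.6093 -0.2573  0.0898]
    [ 0.6553 -0.3998  0.2063] tip [ 0.6093 -0.2573  0.1198]
    [ 0.6553 -0.3998  0.2363] tip [ 0.6093 -0.2573  0.1498]
    [ 0.6553 -0.3998  0.2663] tip [ 0.6093 -0.2573  0.1798]
-72 150 zax [ 0.5671 -0.3416 -0.7495] tcp [ 0.6714 -0.2085  0.1964] low z 0.12331741148440092 [array([ 88.5468, 130.9639, 147.7839]), array([ 62.919 , 122.0232, 106.0426])] base off [0.584  0.0226 0.2201]
-72 -150 zax [-0.2565 -0.6092 -0.7504] tcp [ 0.7064 -0.1972  0.1982] low z 0.1233437704712873 [array([  88.6296,  129.3067, -152.1627]), array([ 64.2594, 120.8224, 166.7415])] base off [0.6441 0.0421 0.2201]
-90 150 zax [ 0.4338 -0.5001 -0.7495] tcp [ 0.6054 -0.2127  0.1964] low z 0.12331741148440092 [array([ 89.2169, 115.0731, 148.1526]), array([ 74.5981, 110.0455
[... 1216 characters left out ...]
), array([118.3467,  56.8836, 105.3612])] base off [0.6412 0.0434 0.2201]
-150 -150 zax [-0.6492  0.1242 -0.7504] tcp [ 0.4516 -0.1221  0.1982] low z 0.1233437704712873 [array([  91.3616,   50.8745, -152.1571]), array([115.5961,  59.3098, 166.8154])] base off [ 0.6727 -0.0114  0.2201]
-180 150 zax [-0.5001 -0.4338 -0.7495] tcp [0.415  0.0177 0.1964] low z 0.12331741148440092 [array([116.9323,   3.6902, 123.0197]), array([174.422 ,  36.1802,  64.5073])] base off [0.6619 0.0294 0.2201]
-180 -150 zax [-0.5001  0.4322 -0.7504] tcp [ 0.415  -0.0191  0.1982] low z 0.1233437704712873 [array([ 101.2279,    8.5322, -161.3503]), array([165.9668,  36.8805, 131.3059])] base off [ 0.6619 -0.0338  0.2201]
```

```bash
cat >> h.py <<'E'
BK=np.array([.6254,-.0023,0])
def pour(hd,phi,at):
    "pose with the lowest rim point at 'at'"
    GM=np.load("GM.npy"); R=toolR(np.radians(hd),np.pi/2)@Ro.from_rotvec([0,0,np.radians(phi)]).as_matrix()
    Mz=T(R,[0,0,0])@np.linalg.inv(GM); z=Mz[:3,2]; dn=np.array([0,0,-1])+z*z[2]; dn/=np.linalg.norm(dn)
    low=(Mz@[0,0,.092,1])[:3]+.042*dn; P=T(R,np.array(at)-low)
    print("pour",phi,"zax",z,"tilt",np.degrees(np.arccos(z[2])),"tcp",P[:3,3],"wrist",wrist(np.arctan2(P[1,3],P[0,3])-.1,1.9,R)[0]); return P
E
python3 - <<'E'
from h import *
A=now();B=A.copy();B[2,3]+=.12
W1=pour(-90,60,BK+[-.03,.03,.17]); W2=pour(-90,100,BK+[-.03,.02,.14]); W3=pour(-90,145,BK+[-.02,.02,.135])
plan(B,W1);plan(W1,W2);plan(W2,W3)
E
```

```text
pour 60 zax [ 0.7495 -0.5001  0.4338] tilt 64.29181865146705 tcp [ 0.535  -0.163   0.1796] wrist [ 82.3064 111.3985  39.6823]
pour 100 zax [ 0.853  -0.5001 -0.1495] tilt 98.59603039450906 tcp [ 0.548  -0.1863  0.189 ] wrist [ 81.6157 113.1132  79.4206]
pour 145 zax [ 0.4975 -0.5001 -0.7088] tilt 135.14045613863544 tcp [ 0.5943 -0.2043  0.2072] wrist [ 81.5436 113.2896 124.3922]
8 rows  w [-0.0006  0.0793  0.1368]  mm [-5.7 -7.  34.8]
    [ 0.6553 -0.3998  0.2663] tip [ 0.6093 -0.2573  0.1798]
    [ 0.6241 -0.3503  0.2247] tip [ 0.5782 -0.1955  0.1626]
    [ 0.5905 -0.2935  0.1963] tip [ 0.5531 -0.129   0.1583]
    [ 0.5594 -0.2306  0.1815] tip [ 0.5377 -0.0597  0.165 ]
    [ 0.535  -0.163   0.1796] tip [0.535  0.01   0.1796]
5 rows  w [0.     0.     0.1396]  mm [ 3.  -1.2 -4.7]
    [ 0.535  -0.163   0.1796] tip [0.535  0.01   0.1796]
    [ 0.537  -0.1677  0.1822] tip [0.537  0.0053 0.1822]
    [ 0.5394 -0.1724  0.1844] tip [0.5394 0.0006 0.1844]
    [ 0.542  -0.177   0.1863] tip [ 0.542  -0.004   0.1863]
    [ 0.5449 -0.1817  0.1879] tip [ 0.5449 -0.0087  0.1879]
    [ 0.548  -0.1863  0.189 ] tip [ 0.548  -0.0133  0.189 ]
5 rows  w [-0.      0.      0.1571]  mm [ 6.6 -7.8 -3.6]
    [ 0.548  -0.1863  0.189 ] tip [ 0.548  -0.0133  0.189 ]
    [ 0.5559 -0.1899  0.1955] tip [ 0.5559 -0.0169  0.1955]
    [ 0.5647 -0.1935  0.2007] tip [ 0.5647 -0.0205  0.2007]
    [ 0.5742 -0.1971  0.2044] tip [ 0.5742 -0.0241  0.2044]
    [ 0.5841 -0.2007  0.2066] tip [ 0.5841 -0.0277  0.2066]
    [ 0.5943 -0.2043  0.2072] tip [ 0.5943 -0.0313  0.2072]
```

Call:
send_rows(
  motion=[
    {"wx":0,"wy":0,"wz":0,"x":13,"y":0,"z":-7.5,"grip":1},
    {"wx":0,"wy":0,"wz":0,"x":26,"y":0,"z":-15,"grip":1},
    {"wx":0,"wy":0,"wz":0,"x":26,"y":0,"z":-15,"grip":1},
    {"wx":0,"wy":0,"wz":0,"x":26,"y":0,"z":-15,"grip":1},
    {"wx":0,"wy":0,"wz":0,"x":13,"y":0,"z":-7.5,"grip":1},
  ],
)

```text
time: 3.95
tcp_pos: [0.6555, -0.3998, 0.2688]
orientation: [-1.289, -1.771, -0.741]
wrist_force: [0.4, -1.2, -2.9]
finger_gap: 0.0088
finger_force: 59.3
```

```bash
python3 - <<'E'
from h import *
st();print("gearbox edge",ray("top",(320,236),.12),ray("top",(380,290),.12))
A=now()
W1=pour(-90,60,BK+[-.03,.03,.20]); W2=pour(-90,100,BK+[-.03,.02,.155]); W3=pour(-90,145,BK+[-.02,.02,.135])
plan(A,W1);plan(W1,W2);plan(W2,W3)
E
```

```text
t 3.95 q [-0.7451  0.9181  0.8813  0.5712  2.2384 -0.9155] F [ 0.4142 -1.1939 -2.8578] gap 0.008786396041961986 59.270166512578726 tcp [ 0.6555 -0.3998  0.2688]
gearbox edge [ 0.4774 -0.136   0.12  ] [ 0.3481 -0.2785  0.12  ]
pour 60 zax [ 0.7495 -0.5001  0.4338] tilt 64.29181865146705 tcp [ 0.535  -0.163   0.2096] wrist [ 82.3064 111.3985  39.6823]
pour 100 zax [ 0.853  -0.5001 -0.1495] tilt 98.59603039450906 tcp [ 0.548  -0.1863  0.204 ] wrist [ 81.6157 113.1132  79.4206]
pour 145 zax [ 0.4975 -0.5001 -0.7088] tilt 135.14045613863544 tcp [ 0.5943 -0.2043  0.2072] wrist [ 81.5436 113.2896 124.3922]
8 rows  w [-0.0003  0.0797  0.137 ]  mm [-2.5 -8.6 34. ]
    [ 0.6555 -0.3998  0.2688] tip [ 0.6096 -0.2576  0.1818]
    [ 0.6212 -0.3497  0.2337] tip [ 0.5754 -0.195   0.1712]
    [ 0.5867 -0.2925  0.2124] tip [ 0.5492 -0.128   0.1742]
    [ 0.5565 -0.2296  0.2049] tip [ 0.5348 -0.0588  0.1881]
    [ 0.535  -0.163   0.2096] tip [0.535  0.01   0.2096]
5 rows  w [0.     0.     0.1396]  mm [ 2.3  1.8 -4.7]
    [ 0.535  -0.163   0.2096] tip [0.535  0.01   0.2096]
    [ 0.5379 -0.1677  0.2092] tip [0.5379 0.0053 0.2092]
    [ 0.5407 -0.1724  0.2085] tip [0.5407 0.0006 0.2085]
    [ 0.5433 -0.177   0.2073] tip [ 0.5433 -0.004   0.2073]
    [ 0.5458 -0.1817  0.2058] tip [ 0.5458 -0.0087  0.2058]
    [ 0.548  -0.1863  0.204 ] tip [ 0.548  -0.0133  0.204 ]
5 rows  w [-0.      0.      0.1571]  mm [ 8.1 -5.  -3.6]
    [ 0.548  -0.1863  0.204 ] tip [ 0.548  -0.0133  0.204 ]
    [ 0.5568 -0.1899  0.2076] tip [ 0.5568 -0.0169  0.2076]
    [ 0.5661 -0.1935  0.2097] tip [ 0.5661 -0.0205  0.2097]
    [ 0.5756 -0.1971  0.2104] tip [ 0.5756 -0.0241  0.2104]
    [ 0.5851 -0.2007  0.2095] tip [ 0.5851 -0.0277  0.2095]
    [ 0.5943 -0.2043  0.2072] tip [ 0.5943 -0.0313  0.2072]
```

Call:
send_rows(
  motion=[
    {"wx":0,"wy":0.08,"wz":0.137,"x":-2.5,"y":-8.5,"z":34,"grip":1},
    {"wx":0,"wy":0.08,"wz":0.137,"x":-2.5,"y":-8.5,"z":34,"grip":1},
    {"wx":0,"wy":0.08,"wz":0.137,"x":-2.5,"y":-8.5,"z":34,"grip":1},
    {"wx":0,"wy":0.08,"wz":0.137,"x":-2.5,"y":-8.5,"z":34,"grip":1},
    {"wx":0,"wy":0.08,"wz":0.137,"x":-2.5,"y":-8.5,"z":34,"grip":1},
    {"wx":0,"wy":0.08,"wz":0.137,"x":-2.5,"y":-8.5,"z":34,"grip":1},
    {"wx":0,"wy":0.08,"wz":0.137,"x":-2.5,"y":-8.5,"z":34,"grip":1},
    {"wx":0,"wy":0.08,"wz":0.137,"x":-2.5,"y":-8.5,"z":34,"grip":1},
    {"wx":0,"wy":0,"wz":0,"x":0,"y":0,"z":0,"grip":1},
  ],
)

```text
time: 5.08
tcp_pos: [0.5338, -0.1607, 0.2078]
orientation: [-1.526, -0.406, -0.404]
wrist_force: [-0.1, -0.3, -3.0]
finger_gap: 0.0089
finger_force: 59.5
```

```bash
python3 - <<'E'
from h import *
st(); A=now()
W1=pour(-90,60,BK+[-.03,.03,.20]); W2=pour(-90,100,BK+[-.03,.02,.155]); W3=pour(-90,145,BK+[-.02,.02,.135])
plan(A,W1);plan(A,W2)
im=env.read_camera("side"); cv2.imwrite("pics/s3.png",im[60:360,40:440,::-1])
E
```

```text
t 5.075 q [-0.6909  0.7782  1.7477  0.978   1.9545 -0.0177] F [-0.065  -0.295  -3.0011] gap 0.008888821630846587 59.541159080690704 tcp [ 0.5338 -0.1607  0.2078]
pour 60 zax [ 0.7495 -0.5001  0.4338] tilt 64.29181865146705 tcp [ 0.535  -0.163   0.2096] wrist [ 82.3064 111.3985  39.6823]
pour 100 zax [ 0.853  -0.5001 -0.1495] tilt 98.59603039450906 tcp [ 0.548  -0.1863  0.204 ] wrist [ 81.6157 113.1132  79.4206]
pour 145 zax [ 0.4975 -0.5001 -0.7088] tilt 135.14045613863544 tcp [ 0.5943 -0.2043  0.2072] wrist [ 81.5436 113.2896 124.3922]
1 rows  w [-0.0069 -0.0011 -0.0064]  mm [ 1.9 -1.  -2.4]
    [ 0.5338 -0.1607  0.2078] tip [0.5334 0.0123 0.2089]
    [ 0.535  -0.163   0.2096] tip [0.535  0.01   0.2096]
5 rows  w [-0.0014  0.0003  0.1383]  mm [ 2.6  1.4 -5.1]
    [ 0.5338 -0.1607  0.2078] tip [0.5334 0.0123 0.2089]
    [ 0.5368 -0.1658  0.2078] tip [0.5365 0.0072 0.2088]
    [ 0.5398 -0.1709  0.2075] tip [0.5396 0.0021 0.2082]
    [ 0.5427 -0.1761  0.2067] tip [ 0.5426 -0.0031  0.2072]
    [ 0.5454 -0.1812  0.2055] tip [ 0.5454 -0.0082  0.2058]
    [ 0.548  -0.1863  0.204 ] tip [ 0.548  -0.0133  0.204 ]
```

View pics/s3.png

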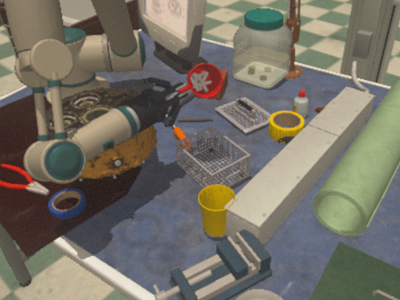

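The mug, at (207,80), is held tipped with the bolts visible inside and its mouth facing the basket at (213,160). The arm is clear of the gearbox. I'll pour.

Call:
send_rows(
  motion=[
    {"wx":0,"wy":0,"wz":0.138,"x":2.6,"y":1.4,"z":-5,"grip":1},
    {"wx":0,"wy":0,"wz":0.138,"x":2.6,"y":1.4,"z":-5,"grip":1},
    {"wx":0,"wy":0,"wz":0.138,"x":2.6,"y":1.4,"z":-5,"grip":1},
    {"wx":0,"wy":0,"wz":0.138,"x":2.6,"y":1.4,"z":-5,"grip":1},
    {"wx":0,"wy":0,"wz":0.138,"x":2.6,"y":1.4,"z":-5,"grip":1},
    {"wx":0,"wy":0,"wz":0.157,"x":8,"y":-5,"z":-3.6,"grip":1},
    {"wx":0,"wy":0,"wz":0.157,"x":8,"y":-5,"z":-3.6,"grip":1},
    {"wx":0,"wy":0,"wz":0.157,"x":8,"y":-5,"z":-3.6,"grip":1},
    {"wx":0,"wy":0,"wz":0.157,"x":8,"y":-5,"z":-3.6,"grip":1},
    {"wx":0,"wy":0,"wz":0.157,"x":8,"y":-5,"z":-3.6,"grip":1},
  ],
)

```text
time: 6.38
tcp_pos: [0.5957, -0.2069, 0.2077]
orientation: [-1.435, 0.744, 0.749]
wrist_force: [-0.5, -0.3, -0.9]
finger_gap: 0.0089
finger_force: 59.5
```

Call:
send_rows(
  motion=[
    {"wx":0,"wy":0,"wz":0.1,"x":0,"y":0,"z":0,"grip":1},
    {"wx":0,"wy":0,"wz":-0.1,"x":0,"y":0,"z":0,"grip":1},
    {"wx":0,"wy":0,"wz":0.1,"x":0,"y":0,"z":0,"grip":1},
    {"wx":0,"wy":0,"wz":0,"x":0,"y":0,"z":0,"grip":1},
    {"wx":0,"wy":0,"wz":0,"x":0,"y":0,"z":0,"grip":1},
  ],
)

```text
time: 7.0
tcp_pos: [0.5951, -0.2062, 0.2075]
orientation: [-1.406, 0.816, 0.822]
wrist_force: [0.5, -0.0, -0.7]
finger_gap: 0.009
finger_force: 59.5
```

```bash
python3 - <<'E'
from h import *
st()
a=env.read_camera("side")[90:300,110:370,::-1];b=env.read_camera("top")[100:270,190:400,::-1]
cv2.imwrite("pics/s4.png",np.vstack([cv2.resize(x,(400,h)) for x,h in((a,290),(b,305))])); 
E
```

```text
t 7.0 q [-0.6856  0.8423  1.5505  1.0338  2.0212  1.6773] F [ 0.4846 -0.0304 -0.7453] gap 0.009036812632093189 59.523435635492206 tcp [ 0.5951 -0.2062  0.2075]
```

View pics/s4.png

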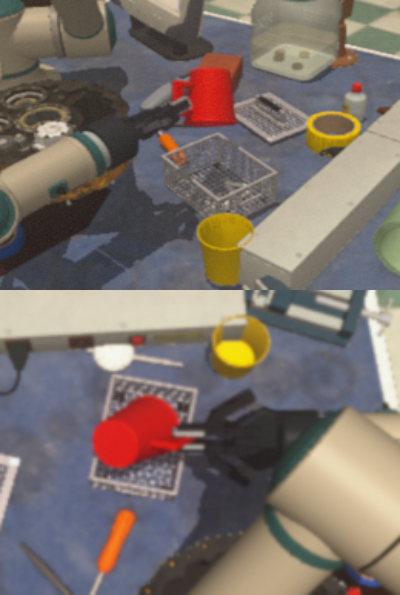

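The mug at (205,97) is turned over above the basket, no bolt lies outside it, and the wrist load has dropped from 3.0 to about 0.8 N. I'll roll back and return the mug.

```bash
python3 - <<'E'
from h import *
A=now(); W1=pour(-90,60,BK+[-.03,.03,.21]); W0=np.load("grasp.npy"); L=W0.copy(); L[2,3]+=.10
plan(A,W1,10);plan(W1,L,10);D=W0.copy();D[2,3]+=.001;plan(L,D,5)
E
```

```text
pour 60 zax [ 0.7495 -0.5001  0.4338] tilt 64.29181865146705 tcp [ 0.535  -0.163   0.2196] wrist [ 82.3064 111.3985  39.6823]
10 rows  w [-0.0006  0.0003 -0.1577]  mm [-6.7  1.   4.3]
    [ 0.595  -0.2059  0.2074] tip [ 0.5949 -0.0329  0.2084]
    [ 0.5802 -0.1931  0.2213] tip [ 0.5799 -0.0201  0.2219]
    [ 0.5608 -0.1802  0.2268] tip [ 0.5605 -0.0072  0.2272]
    [ 0.5409 -0.1673  0.2229] tip [0.5408 0.0057 0.223 ]
10 rows  w [ 0.0005 -0.0635 -0.1095]  mm [  1.9   8.2 -26.3]
    [ 0.535  -0.163   0.2196] tip [0.535  0.01   0.2196]
    [ 0.5582 -0.2413  0.206 ] tip [ 0.5329 -0.0714  0.1855]
    [ 0.5957 -0.3149  0.2097] tip [ 0.554  -0.1539  0.1623]
    [ 0.6403 -0.3803  0.2337] tip [ 0.5934 -0.2326  0.1568]
5 rows  w [0. 0. 0.]  mm [-17.1   0.    9.9]
    [ 0.6553 -0.3998  0.2463] tip [ 0.6093 -0.2573  0.1598]
    [ 0.6553 -0.3998  0.2265] tip [ 0.6093 -0.2573  0.14  ]
    [ 0.6553 -0.3998  0.2067] tip [ 0.6093 -0.2573  0.1202]
    [ 0.6553 -0.3998  0.1869] tip [ 0.6093 -0.2573  0.1004]
    [ 0.6553 -0.3998  0.1671] tip [ 0.6093 -0.2573  0.0806]
    [ 0.6553 -0.3998  0.1473] tip [ 0.6093 -0.2573  0.0608]
```

Call:
send_rows(
  motion=[
    {"wx":0,"wy":0,"wz":-0.158,"x":-6.7,"y":1,"z":4.3,"grip":1},
    {"wx":0,"wy":0,"wz":-0.158,"x":-6.7,"y":1,"z":4.3,"grip":1},
    {"wx":0,"wy":0,"wz":-0.158,"x":-6.7,"y":1,"z":4.3,"grip":1},
    {"wx":0,"wy":0,"wz":-0.158,"x":-6.7,"y":1,"z":4.3,"grip":1},
    {"wx":0,"wy":0,"wz":-0.158,"x":-6.7,"y":1,"z":4.3,"grip":1},
    {"wx":0,"wy":0,"wz":-0.158,"x":-6.7,"y":1,"z":4.3,"grip":1},
    {"wx":0,"wy":0,"wz":-0.158,"x":-6.7,"y":1,"z":4.3,"grip":1},
    {"wx":0,"wy":0,"wz":-0.158,"x":-6.7,"y":1,"z":4.3,"grip":1},
    {"wx":0,"wy":0,"wz":-0.158,"x":-6.7,"y":1,"z":4.3,"grip":1},
    {"wx":0,"wy":0,"wz":-0.158,"x":-6.7,"y":1,"z":4.3,"grip":1},
  ],
)

```text
time: 8.35
tcp_pos: [0.5349, -0.1627, 0.2196]
orientation: [-1.525, -0.416, -0.417]
wrist_force: [0.8, 0.4, -0.8]
finger_gap: 0.0091
finger_force: 59.5
```

Call:
send_rows(
  motion=[
    {"wx":0,"wy":-0.063,"wz":-0.109,"x":1.9,"y":8.2,"z":-26.3,"grip":1},
    {"wx":0,"wy":-0.063,"wz":-0.109,"x":1.9,"y":8.2,"z":-26.3,"grip":1},
    {"wx":0,"wy":-0.063,"wz":-0.109,"x":1.9,"y":8.2,"z":-26.3,"grip":1},
    {"wx":0,"wy":-0.063,"wz":-0.109,"x":1.9,"y":8.2,"z":-26.3,"grip":1},
    {"wx":0,"wy":-0.063,"wz":-0.109,"x":1.9,"y":8.2,"z":-26.3,"grip":1},
    {"wx":0,"wy":-0.063,"wz":-0.109,"x":1.9,"y":8.2,"z":-26.3,"grip":1},
    {"wx":0,"wy":-0.063,"wz":-0.109,"x":1.9,"y":8.2,"z":-26.3,"grip":1},
    {"wx":0,"wy":-0.063,"wz":-0.109,"x":1.9,"y":8.2,"z":-26.3,"grip":1},
    {"wx":0,"wy":-0.063,"wz":-0.109,"x":1.9,"y":8.2,"z":-26.3,"grip":1},
    {"wx":0,"wy":-0.063,"wz":-0.109,"x":1.9,"y":8.2,"z":-26.3,"grip":1},
  ],
)

```text
time: 9.6
tcp_pos: [0.6551, -0.4003, 0.2447]
orientation: [-1.287, -1.762, -0.751]
wrist_force: [0.0, -0.7, -1.0]
finger_gap: 0.009
finger_force: 59.4
```

```bash
python3 - <<'E'
from h import *
st(); A=now(); W0=np.load("grasp.npy"); D=W0.copy();D[2,3]+=.002;plan(A,D,6)
a=env.read_camera("top")[120:270,220:420,::-1]
cv2.imwrite("pics/s5.png",cv2.resize(a,(800,600),interpolation=2)); 
E
```

```text
t 9.6 q [-0.7471  0.9368  0.9041  0.5644  2.2094 -0.9385] F [ 0.0042 -0.6897 -1.0361] gap 0.0090488215633848 59.42085051443428 tcp [ 0.6551 -0.4003  0.2447]
6 rows  w [ 0.0008 -0.001   0.0002]  mm [-13.9   0.    8. ]
    [ 0.6551 -0.4003  0.2447] tip [ 0.6098 -0.257   0.1591]
    [ 0.6552 -0.4001  0.2126] tip [ 0.6096 -0.257   0.1267]
    [ 0.6553 -0.3999  0.1804] tip [ 0.6095 -0.2571  0.0942]
    [ 0.6553 -0.3998  0.1483] tip [ 0.6093 -0.2573  0.0618]
```

View pics/s5.png

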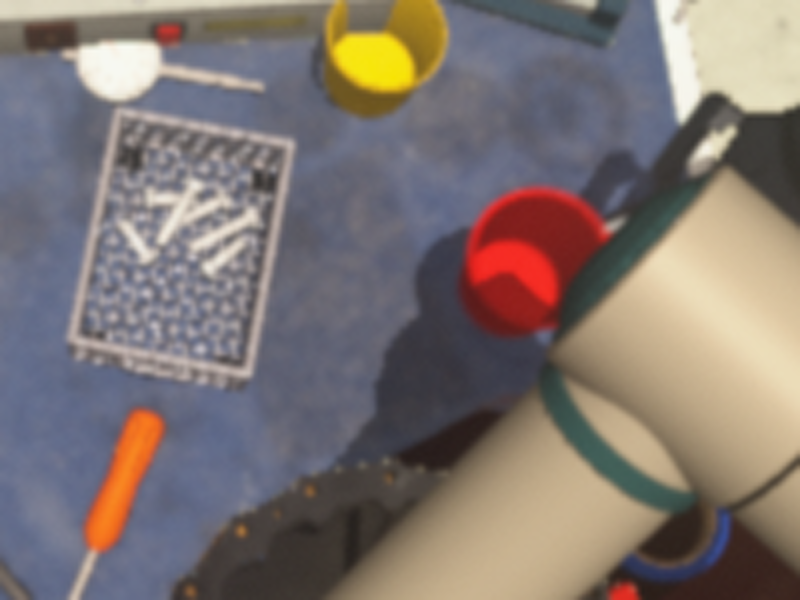

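All six bolts lie on the basket floor, around (185,225), and the mug at (535,260) is empty. I'll lower the mug.

Call:
send_rows(
  motion=[
    {"wx":0,"wy":-0.001,"wz":0,"x":-14,"y":0,"z":8,"grip":1},
    {"wx":0.001,"wy":-0.001,"wz":0,"x":-14,"y":0,"z":8,"grip":1},
    {"wx":0.001,"wy":-0.001,"wz":0,"x":-14,"y":0,"z":8,"grip":1},
    {"wx":0.001,"wy":-0.001,"wz":0,"x":-14,"y":0,"z":8,"grip":1},
    {"wx":0.001,"wy":-0.001,"wz":0,"x":-14,"y":0,"z":8,"grip":1},
    {"wx":0.001,"wy":-0.001,"wz":0,"x":-12,"y":0,"z":7,"grip":1},
    {"wx":0,"wy":0,"wz":0,"x":0,"y":0,"z":0,"grip":1},
  ],
)

```text
time: 10.52
tcp_pos: [0.6544, -0.3994, 0.1486]
orientation: [-1.289, -1.761, -0.741]
wrist_force: [0.5, 1.0, -0.7]
finger_gap: 0.0091
finger_force: 59.4
```

```bash
python3 - <<'E'
from h import *
st(); A=now(); W0=np.load("grasp.npy"); plan(A,W0,1)
E
```

```text
t 10.525 q [-0.7458  1.0158  0.9699  0.51    2.0848 -1.0244] F [ 0.4583  0.9612 -0.7259] gap 0.009068440895284103 59.442530921660364 tcp [ 0.6544 -0.3994  0.1486]
1 rows  w [-0.0004 -0.0032 -0.0041]  mm [-2.4  0.8  0.5]
    [ 0.6544 -0.3994  0.1486] tip [ 0.6082 -0.2566  0.0626]
    [ 0.6553 -0.3998  0.1463] tip [ 0.6093 -0.2573  0.0598]
```

Call:
send_rows(
  motion=[
    {"wx":0,"wy":-0.003,"wz":-0.004,"x":-2.2,"y":0.5,"z":0.8,"grip":1},
    {"wx":0,"wy":0,"wz":0,"x":0,"y":0,"z":0,"grip":1},
    {"wx":0,"wy":0,"wz":0,"x":0,"y":0,"z":0,"grip":0},
    {"wx":0,"wy":0,"wz":0,"x":0,"y":0,"z":0,"grip":0},
    {"wx":0,"wy":0,"wz":0,"x":0,"y":0,"z":0,"grip":0},
    {"wx":0,"wy":0,"wz":0,"x":0,"y":0,"z":0,"grip":0},
    {"wx":0,"wy":0,"wz":0,"x":0,"y":0,"z":0,"grip":0},
    {"wx":0,"wy":0,"wz":0,"x":0,"y":0,"z":0,"grip":0},
  ],
)

```text
time: 11.52
tcp_pos: [0.6552, -0.3998, 0.148]
orientation: [-1.288, -1.769, -0.742]
wrist_force: [0.1, -1.0, 1.2]
finger_gap: 0.0856
finger_force: 0.0
```

```bash
cat >> h.py <<'E'
LID=np.array([.5349,.2503,0]); 
E
python3 - <<'E'
from h import *
st(); A=now(); 
B=A.copy(); B[:3,3]+=-.03*A[:3,2]+np.array([0,0,.06]); plan(A,B,3)
C=B.copy(); C[2,3]+=.15; C[:3,3]+=[-.02,.0,0]; plan(B,C,3)
# lid grasp: tool down, y along lid y (angle 76 deg -ish), candidate yaw
import itertools
for ya in(76,-104):
    y=np.array([np.cos(np.radians(ya)),np.sin(np.radians(ya)),0]);Z=np.array([0,0,-1.]);R=np.c_[np.cross(y,Z),y,Z]
    print(ya,[wrist(q1,th,R)[0] for q1,th in((.33,1.8),)])
    D=target(R,[.541,.248,.25]); plan(C,D)
E
```

```text
t 11.525 q [-0.7454  1.0162  0.9682  0.5084  2.0811 -1.0297] F [ 0.1292 -1.0388  1.162 ] gap 0.08555450183997886 0.0 tcp [ 0.6552 -0.3998  0.148 ]
3 rows  w [ 0. -0.  0.]  mm [ 17.3   0.  -20. ]
    [ 0.6552 -0.3998  0.148 ] tip [ 0.6092 -0.2574  0.0612]
    [ 0.6578 -0.408   0.173 ] tip [ 0.6119 -0.2656  0.0862]
    [ 0.6605 -0.4163  0.198 ] tip [ 0.6145 -0.2738  0.1112]
    [ 0.6631 -0.4245  0.223 ] tip [ 0.6172 -0.2821  0.1362]
3 rows  w [ 0. -0.  0.]  mm [ 44.3  -6.3 -23.3]
    [ 0.6631 -0.4245  0.223 ] tip [ 0.6172 -0.2821  0.1362]
    [ 0.6565 -0.4245  0.273 ] tip [ 0.6105 -0.2821  0.1862]
    [ 0.6498 -0.4245  0.323 ] tip [ 0.6038 -0.2821  0.2362]
    [ 0.6431 -0.4245  0.373 ] tip [ 0.5972 -0.2821  0.2862]
76 [array([  0.    ,  76.8676, -57.0924])]
14 rows  w [ 0.0377 -0.0679 -0.0655]  mm [35.9 30.  23.1]
    [ 0.6431 -0.4245  0.373 ] tip [ 0.5972 -0.2821  0.2862]
    [ 0.6859 -0.2328  0.44  ] tip [ 0.6313 -0.1266  0.3149]
    [ 0.6652 -0.0281  0.4669] tip [0.6203 0.0348 0.3121]
    [0.5917 0.1641 0.4403] tip [0.5734 0.1836 0.2693]
-104 [array([  0.    ,  76.8676, 122.9076])]
14 rows  w [-0.0781 -0.0434  0.1356]  mm [ 31.4 -41.9  27.5]
    [ 0.6431 -0.4245  0.373 ] tip [ 0.5972 -0.2821  0.2862]
    [ 0.4674 -0.2824  0.4302] tip [ 0.4712 -0.1558  0.3124]
    [ 0.4059 -0.0607  0.4682] tip [0.4342 0.0206 0.3181]
    [0.4713 0.1619 0.4455] tip [0.489  0.1869 0.2753]
```

Call:
send_rows(
  motion=[
    {"wx":0,"wy":0,"wz":0,"x":17,"y":0,"z":-20,"grip":0},
    {"wx":0,"wy":0,"wz":0,"x":17,"y":0,"z":-20,"grip":0},
    {"wx":0,"wy":0,"wz":0,"x":17,"y":0,"z":-20,"grip":0},
    {"wx":0,"wy":0,"wz":0,"x":44,"y":-6,"z":-23,"grip":0},
    {"wx":0,"wy":0,"wz":0,"x":44,"y":-6,"z":-23,"grip":0},
    {"wx":0,"wy":0,"wz":0,"x":44,"y":-6,"z":-23,"grip":0},
  ],
)

```text
time: 12.28
tcp_pos: [0.6438, -0.4241, 0.3725]
orientation: [-1.288, -1.769, -0.742]
wrist_force: [0.6, -0.2, 0.1]
finger_gap: 0.0851
finger_force: 0.0
```

Call:
send_rows(
  motion=[
    {"wx":0.038,"wy":-0.068,"wz":-0.065,"x":36,"y":30,"z":23,"grip":0},
    {"wx":0.038,"wy":-0.068,"wz":-0.065,"x":36,"y":30,"z":23,"grip":0},
    {"wx":0.038,"wy":-0.068,"wz":-0.065,"x":36,"y":30,"z":23,"grip":0},
    {"wx":0.038,"wy":-0.068,"wz":-0.065,"x":36,"y":30,"z":23,"grip":0},
    {"wx":0.038,"wy":-0.068,"wz":-0.065,"x":36,"y":30,"z":23,"grip":0},
    {"wx":0.038,"wy":-0.068,"wz":-0.065,"x":36,"y":30,"z":23,"grip":0},
    {"wx":0.038,"wy":-0.068,"wz":-0.065,"x":36,"y":30,"z":23,"grip":0},
    {"wx":0.038,"wy":-0.068,"wz":-0.065,"x":36,"y":30,"z":23,"grip":0},
    {"wx":0.038,"wy":-0.068,"wz":-0.065,"x":36,"y":30,"z":23,"grip":0},
    {"wx":0.038,"wy":-0.068,"wz":-0.065,"x":36,"y":30,"z":23,"grip":0},
  ],
)

```text
time: 13.52
tcp_pos: [0.6348, 0.0735, 0.4597]
orientation: [-0.725, -2.788, -0.258]
wrist_force: [-0.2, 0.1, 0.3]
finger_gap: 0.0853
finger_force: 0.0
```

```bash
python3 - <<'E'
from h import *
st(); A=now()
y=np.array([np.cos(np.radians(76)),np.sin(np.radians(76)),0]);Z=np.array([0,0,-1.]);R=np.c_[np.cross(y,Z),y,Z]
plan(A,target(R,[.541,.248,.20]))
# refine lid, basket and grip outlines on averaged old pictures; line fits of bright rims
im=cv2.imread("pics/top0.png").astype(float)
imr=cv2.imread("pics/top0.png"); 
def edges(corn,z,thr=None):
    # subpixel outer edge along normals: brightest->blue crossing in brightness minus blue-excess
    g=im[:,:,2]  # red channel: rim bright, cloth dark
    out=[]; c=corn.mean(0)
    for i in range(4):
        a,b=corn[i],corn[(i+1)%4]; n=np.array([(b-a)[1],-(b-a)[0]]);n/=np.linalg.norm(n)
        if n@((a+b)/2-c)<0:n=-n
        pts=[]
        for t in np.linspace(.12,.88,25):
            s=np.arange(-2.5,4,.1); P=a+t*(b-a)+s[:,None]*n
            v=cv2.remap(g.astype(np.float32),P[:,0].astype(np.float32)[None],P[:,1].astype(np.float32)[None],cv2.INTER_LINEAR)[0]
            k=v[:35].argmax(); bg=v[-12:].mean(); h=(v[k]+bg)/2; j=k+np.argmax(v[k:]<h); pts.append(P[j])
        w=np.array([ray("top",p,z)[:2] for p in pts],np.float32); out.append(cv2.fitLine(w,cv2.DIST_HUBER,0,.001,.001).ravel())
    X=[]
    for i in range(4):
        l,m=out[i-1],out[i]; t=np.linalg.solve(np.c_[l[:2],-m[:2]],m[2:]-l[2:]); X.append(l[2:]+t[0]*l[:2])
    X=np.array(X); print(X.mean(0),[round(float(np.linalg.norm(X[i]-X[i-1])),4) for i in range(4)],[round(float(np.degrees(np.arctan2(o[1],o[0]))),2) for o in out]); return X
o=np.array([125,130])
cB=(np.array([(371,54),(506,77),(472,254),(337,229)])+.5)/3-.5+o; cL=(np.array([(100,161),(226,196),(181,366),(48,332)])+.5)/3-.5+o
edges(cB,.075); edges(cL,.013)
V=cv2.cvtColor(imr,cv2.COLOR_BGR2GRAY)[195:240,155:185]; m=(V<75).astype(np.uint8); n,l,s,c=cv2.connectedComponentsWithStats(m); k=1+s[1:,4].argmax(); ys,xs=np.nonzero(l==k)
p=np.c_[xs+155,ys+195].astype(np.float32); print("grip px",len(p),p.min(0),p.max(0),"c",ray("top",p.mean(0),.043)); w=np.array([ray("top",q,.043)[:2] for q in p],np.float32); f=cv2.fitLine(w,2,0,.01,.01).ravel(); print(np.degrees(np.arctan2(f[1],f[0])),np.ptp((w@f[:2])))
E
```

```text
t 13.525 q [-0.0598  0.408   1.1928  0.2248  1.7508 -1.1047] F [-0.173   0.1457  0.3047] gap 0.08526066288141672 0.0 tcp [0.6348 0.0735 0.4597]
5 rows  w [ 0.0293 -0.0541 -0.0525]  mm [27.  23.  27.7]
    [0.6348 0.0735 0.4597] tip [0.6012 0.1135 0.2947]
    [0.618  0.112  0.4434] tip [0.5901 0.1435 0.2756]
    [0.6    0.1488 0.4247] tip [0.5784 0.172  0.2547]
    [0.5811 0.1839 0.4038] tip [0.5662 0.199  0.2321]
    [0.5613 0.217  0.3805] tip [0.5537 0.2243 0.2078]
    [0.541 0.248 0.355] tip [0.541 0.248 0.182]
[ 0.6274 -0.002 ] [0.163, 0.1228, 0.1629, 0.1227] [79.24, -10.74, 79.27, -10.73]
[0.5363 0.2515] [0.1614, 0.1221, 0.1635, 0.1227] [76.84, -13.78, 75.86, -13.97]
grip px 93 [164. 204.] [173. 226.] c [0.5367 0.2514 0.043 ]
-13.555718 0.059655607
```

```bash
cat >> h.py <<'E'
def down(ya):
    y=np.array([np.cos(np.radians(ya)),np.sin(np.radians(ya)),0]);Z=np.array([0,0,-1.]);return np.c_[np.cross(y,Z),y,Z]
E
python3 - <<'E'
from h import *
plan(now(),target(down(76.1),[.5365,.2515,.13]),6)
E
```

```text
6 rows  w [ 0.0244 -0.0451 -0.044 ]  mm [21.6 18.7 34.6]
    [0.6348 0.0735 0.4597] tip [0.6012 0.1135 0.2947]
    [0.603  0.1397 0.4081] tip [0.5792 0.1656 0.2387]
    [0.5699 0.1992 0.3498] tip [0.5573 0.2117 0.1777]
    [0.5365 0.2515 0.285 ] tip [0.5365 0.2515 0.112 ]
```

Call:
send_rows(
  motion=[
    {"wx":0.0244,"wy":-0.045,"wz":-0.044,"x":21.6,"y":18.7,"z":34.6,"grip":0},
    {"wx":0.0244,"wy":-0.045,"wz":-0.044,"x":21.6,"y":18.7,"z":34.6,"grip":0},
    {"wx":0.0244,"wy":-0.045,"wz":-0.044,"x":21.6,"y":18.7,"z":34.6,"grip":0},
    {"wx":0.0244,"wy":-0.045,"wz":-0.044,"x":21.6,"y":18.7,"z":34.6,"grip":0},
    {"wx":0.0244,"wy":-0.045,"wz":-0.044,"x":21.6,"y":18.7,"z":34.6,"grip":0},
    {"wx":0.0244,"wy":-0.045,"wz":-0.044,"x":21.6,"y":18.7,"z":34.6,"grip":0},
    {"wx":0,"wy":0,"wz":0,"x":0,"y":0,"z":0,"grip":0},
  ],
)

```text
time: 14.4
tcp_pos: [0.5342, 0.2516, 0.2829]
orientation: [-0.378, -3.109, 0.002]
wrist_force: [-0.1, -0.2, -0.2]
finger_gap: 0.0854
finger_force: 0.0
```

```bash
python3 - <<'E'
from h import *
st();plan(now(),target(down(76.1),[.5365,.2515,.042]),4)
E
```

```text
t 14.4 q [ 0.3214  0.3915  1.6502  0.0035  1.1095 -1.0089] F [-0.1034 -0.1737 -0.1512] gap 0.08536146732083001 0.0 tcp [0.5342 0.2516 0.2829]
4 rows  w [-0.0006 -0.0024  0.0001]  mm [-0.7  0.1 21.5]
    [0.5342 0.2516 0.2829] tip [0.5324 0.2516 0.1099]
    [0.5347 0.2516 0.2614] tip [0.5334 0.2516 0.0884]
    [0.5352 0.2516 0.2399] tip [0.5344 0.2516 0.0669]
    [0.5358 0.2515 0.2185] tip [0.5354 0.2515 0.0455]
    [0.5365 0.2515 0.197 ] tip [0.5365 0.2515 0.024 ]
```

Call:
send_rows(
  motion=[
    {"wx":-0.0006,"wy":-0.0024,"wz":0,"x":-0.7,"y":0,"z":21.5,"grip":0},
    {"wx":-0.0006,"wy":-0.0024,"wz":0,"x":-0.7,"y":0,"z":21.5,"grip":0},
    {"wx":-0.0006,"wy":-0.0024,"wz":0,"x":-0.7,"y":0,"z":21.5,"grip":0},
    {"wx":-0.0006,"wy":-0.0024,"wz":0,"x":-0.7,"y":0,"z":21.5,"grip":0},
    {"wx":0,"wy":0,"wz":0,"x":0,"y":0,"z":0,"grip":0},
  ],
)

```text
time: 15.02
tcp_pos: [0.5403, 0.2489, 0.1989]
orientation: [0.386, 3.113, 0.003]
wrist_force: [0.1, 0.2, -0.4]
finger_gap: 0.0851
finger_force: 0.0
```

```bash
python3 - <<'E'
from h import *
st();plan(now(),target(down(76.1),[.5365,.2515,.042]),1)
E
```

```text
t 15.025 q [ 0.3149  0.4833  1.7422 -0.0007  0.911  -1.0087] F [ 0.0965  0.2471 -0.3816] gap 0.08510911765641646 0.0 tcp [0.5403 0.2489 0.1989]
1 rows  w [ 0.0022  0.0046 -0.0041]  mm [4.4 1.6 1.9]
    [0.5403 0.2489 0.1989] tip [0.5412 0.2491 0.0259]
    [0.5365 0.2515 0.197 ] tip [0.5365 0.2515 0.024 ]
```

```bash
python3 - <<'E'
from h import *
for i in range(5):
    env.read_camera("top"); A=now(); print(A[:3,3],Ro.from_matrix(A[:3,:3]).as_rotvec(),env.state()["q"])
plan(A,target(down(76.1),[.5365,.2515,.042]),1)
E
```

```text
[0.5407 0.2492 0.1999] [0.3854 3.111  0.004 ] [ 0.3152  0.4822  1.7411 -0.0007  0.9109 -1.0087]
[0.5409 0.2495 0.2005] [0.3848 3.1097 0.005 ] [ 0.3155  0.4815  1.7406 -0.0007  0.9107 -1.0086]
[0.5408 0.2496 0.2007] [0.3845 3.1092 0.0055] [ 0.3158  0.4811  1.7406 -0.0007  0.9104 -1.0085]
[0.5407 0.2497 0.2008] [0.3841 3.109  0.0057] [ 0.3161  0.4809  1.7408 -0.0007  0.9102 -1.0085]
[0.5405 0.2498 0.2007] [0.3838 3.1092 0.0055] [ 0.3163  0.4809  1.7412 -0.0007  0.9101 -1.0085]
1 rows  w [ 0.0046  0.0083 -0.003 ]  mm [4.3 0.7 3.6]
    [0.5405 0.2498 0.2007] tip [0.5421 0.2502 0.0277]
    [0.5365 0.2515 0.197 ] tip [0.5365 0.2515 0.024 ]
```

Call:
send_rows(
  motion=[
    {"wx":0.003,"wy":0.006,"wz":-0.003,"x":3.5,"y":1,"z":3,"grip":0},
    {"wx":0,"wy":0,"wz":0,"x":0,"y":0,"z":0,"grip":0},
    {"wx":0,"wy":0,"wz":0,"x":0,"y":0,"z":0,"grip":0},
    {"wx":0,"wy":0,"wz":0,"x":0,"y":0,"z":0,"grip":0},
    {"wx":0,"wy":0,"wz":0,"x":0,"y":0,"z":0,"grip":0},
  ],
)

```text
time: 15.9
tcp_pos: [0.5366, 0.2517, 0.1962]
orientation: [0.379, 3.118, 0.0]
wrist_force: [-0.1, -0.5, -0.3]
finger_gap: 0.0854
finger_force: 0.0
```

```bash
python3 - <<'E'
from h import *
st();plan(now(),target(down(76.1),[.5365,.2515,.042]),1)
E
```

```text
t 15.9 q [ 0.3212  0.4851  1.7478  0.0001  0.9084 -1.0075] F [-0.0951 -0.5297 -0.3202] gap 0.08537779405065987 0.0 tcp [0.5366 0.2517 0.1962]
1 rows  w [0.0002 0.0002 0.0004]  mm [ 0.1 -0.2 -0.8]
    [0.5366 0.2517 0.1962] tip [0.5367 0.2517 0.0232]
    [0.5365 0.2515 0.197 ] tip [0.5365 0.2515 0.024 ]
```

Well aligned, so I'll close on the lid grip and lift.

Call:
send_rows(
  motion=[
    {"wx":0,"wy":0,"wz":0,"x":0,"y":0,"z":-0.5,"grip":1},
    {"wx":0,"wy":0,"wz":0,"x":0,"y":0,"z":0,"grip":1},
    {"wx":0,"wy":0,"wz":0,"x":0,"y":0,"z":0,"grip":1},
    {"wx":0,"wy":0,"wz":0,"x":0,"y":0,"z":0,"grip":1},
    {"wx":0,"wy":0,"wz":0,"x":0,"y":0,"z":0,"grip":1},
    {"wx":0,"wy":0,"wz":0,"x":0,"y":0,"z":0,"grip":1},
    {"wx":0,"wy":0,"wz":0,"x":0,"y":0,"z":0,"grip":1},
  ],
)

```text
time: 16.77
tcp_pos: [0.5366, 0.2517, 0.1969]
orientation: [0.38, 3.118, 0.0]
wrist_force: [0.0, -0.9, 1.7]
finger_gap: 0.0112
finger_force: 58.4
```

```bash
cat >> h.py <<'E'
def edges(im,corn,z,band=3.):
    g=im[:,:,2].astype(np.float32); out=[]; corn=np.array(corn,float); c=corn.mean(0)
    for i in range(4):
        a,b=corn[i],corn[(i+1)%4]; n=np.array([(b-a)[1],-(b-a)[0]]);n/=np.linalg.norm(n)
        if n@((a+b)/2-c)<0:n=-n
        pts=[]
        for t in np.linspace(.12,.88,25):
            P=(a+t*(b-a)+np.arange(-band,4,.1)[:,None]*n).astype(np.float32)
            v=cv2.remap(g,P[:,0][None],P[:,1][None],cv2.INTER_LINEAR)[0]; K=int(band*10)+10
            k=v[:K].argmax(); h=(v[k]+v[-12:].mean())/2; pts.append(P[k+np.argmax(v[k:]<h)])
        w=np.array([ray("top",p,z)[:2] for p in pts],np.float32); out.append(cv2.fitLine(w,cv2.DIST_HUBER,0,.001,.001).ravel())
    X=[]
    for i in range(4):
        l,m=out[i-1],out[i]; t=np.linalg.solve(np.c_[l[:2],-m[:2]],m[2:]-l[2:]); X.append(l[2:]+t[0]*l[:2])
    X=np.array(X); print("centre",X.mean(0),[round(float(np.linalg.norm(X[i]-X[i-1])),4) for i in range(4)],[round(float(np.degrees(np.arctan2(o[1],o[0]))),2) for o in out]); return X
CB=(np.array([(371,54),(506,77),(472,254),(337,229)])+.5)/3-.5+np.array([125,130])
E
python3 - <<'E'
from h import *
st();A=now();np.save("lidgrasp.npy",A); print(A[:3,3]+.155*A[:3,2],np.degrees(np.arctan2(A[1,1],A[0,1])))
im=env.read_camera("top")[:,:,::-1].copy(); edges(im,CB,.075)
B=A.copy();B[2,3]+=.15;plan(A,B,4); plan(B,target(down(79.25),[.6274,-.002,.107+.06]))
E
```

```text
t 16.775 q [ 0.3211  0.4843  1.7473  0.0002  0.9097 -1.0075] F [ 0.01   -0.8871  1.6973] gap 0.011209734699677147 58.42147886753082 tcp [0.5366 0.2517 0.1969]
[0.5367 0.2517 0.0419] 76.12021275864554
centre [ 0.6275 -0.002 ] [0.163, 0.1227, 0.163, 0.1228] [79.24, -10.71, 79.22, -10.74]
4 rows  w [0. 0. 0.]  mm [ -0.    0.  -37.5]
    [0.5366 0.2517 0.1969] tip [0.5367 0.2517 0.0239]
    [0.5366 0.2517 0.2344] tip [0.5367 0.2517 0.0614]
    [0.5366 0.2517 0.2719] tip [0.5367 0.2517 0.0989]
    [0.5366 0.2517 0.3094] tip [0.5367 0.2517 0.1364]
    [0.5366 0.2517 0.3469] tip [0.5367 0.2517 0.1739]
6 rows  w [ 0.      0.     -0.0091]  mm [-24.  -38.    4.1]
    [0.5366 0.2517 0.3469] tip [0.5367 0.2517 0.1739]
    [0.5653 0.1666 0.3386] tip [0.5654 0.1666 0.1656]
    [0.5956 0.082  0.3303] tip [0.5956 0.082  0.1573]
    [ 0.6274 -0.002   0.322 ] tip [ 0.6274 -0.002   0.149 ]
```

Call:
send_rows(
  motion=[
    {"wx":0,"wy":0,"wz":0,"x":0,"y":0,"z":-20,"grip":1},
    {"wx":0,"wy":0,"wz":0,"x":0,"y":0,"z":-40,"grip":1},
    {"wx":0,"wy":0,"wz":0,"x":0,"y":0,"z":-45,"grip":1},
    {"wx":0,"wy":0,"wz":0,"x":0,"y":0,"z":-45,"grip":1},
    {"wx":0,"wy":0,"wz":-0.009,"x":-24,"y":-38,"z":4,"grip":1},
    {"wx":0,"wy":0,"wz":-0.009,"x":-24,"y":-38,"z":4,"grip":1},
    {"wx":0,"wy":0,"wz":-0.009,"x":-24,"y":-38,"z":4,"grip":1},
    {"wx":0,"wy":0,"wz":-0.009,"x":-24,"y":-38,"z":4,"grip":1},
    {"wx":0,"wy":0,"wz":-0.009,"x":-24,"y":-38,"z":4,"grip":1},
    {"wx":0,"wy":0,"wz":-0.009,"x":-24,"y":-38,"z":4,"grip":1},
  ],
)

```text
time: 18.08
tcp_pos: [0.6275, -0.0036, 0.3217]
orientation: [-0.295, -3.126, -0.0]
wrist_force: [0.8, 1.0, -1.2]
finger_gap: 0.011
finger_force: 58.6
```

Call:
send_rows(
  motion=[
    {"wx":0,"wy":0,"wz":0,"x":0,"y":0,"z":0,"grip":1},
    {"wx":0,"wy":0,"wz":0,"x":0,"y":0,"z":0,"grip":1},
    {"wx":0,"wy":0,"wz":0,"x":0,"y":0,"z":0,"grip":1},
    {"wx":0,"wy":0,"wz":0,"x":0,"y":0,"z":0,"grip":1},
  ],
)

```text
time: 18.58
tcp_pos: [0.6271, -0.0011, 0.3229]
orientation: [0.293, 3.128, 0.001]
wrist_force: [-0.7, 0.0, -2.4]
finger_gap: 0.0111
finger_force: 58.7
```

```bash
python3 - <<'E'
from h import *
st();A=now();plan(A,target(down(79.25),[.6274,-.002,.107+.025]),3)
a=env.read_camera("side")[120:250,160:340,::-1]; b=env.read_camera("top")[110:240,190:370,::-1]; np.save("t.npy",b)
cv2.imwrite("pics/s6.png",np.vstack([cv2.resize(x,(415,300),interpolation=2) for x in(a,b)]))
E
```

```text
t 18.575 q [-0.1128  0.4057  1.5159  0.0003  1.2199 -1.4969] F [-0.7392  0.0453 -2.3876] gap 0.011053329103868305 58.71043682098389 tcp [ 0.6271 -0.0011  0.3229]
3 rows  w [0.0001 0.     0.0003]  mm [-0.2 -0.3 12. ]
    [ 0.6271 -0.0011  0.3229] tip [ 0.6271 -0.0011  0.1499]
    [ 0.6272 -0.0014  0.3109] tip [ 0.6272 -0.0014  0.1379]
    [ 0.6273 -0.0017  0.299 ] tip [ 0.6273 -0.0017  0.126 ]
    [ 0.6274 -0.002   0.287 ] tip [ 0.6274 -0.002   0.114 ]
```

View pics/s6.png

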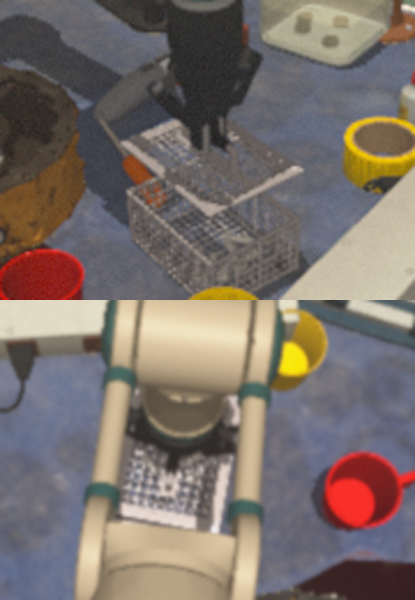

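The lid, near (210,165), hangs level over the basket at (215,235) and its outline is parallel to it. I'll lower it.

Call:
send_rows(
  motion=[
    {"wx":0,"wy":0,"wz":0,"x":-0.2,"y":-0.3,"z":13,"grip":1},
    {"wx":0,"wy":0,"wz":0,"x":-0.2,"y":-0.3,"z":13,"grip":1},
    {"wx":0,"wy":0,"wz":0,"x":0,"y":-0.3,"z":13,"grip":1},
    {"wx":0,"wy":0,"wz":0,"x":0,"y":0,"z":5,"grip":1},
    {"wx":0,"wy":0,"wz":0,"x":0,"y":0,"z":0,"grip":1},
    {"wx":0,"wy":0,"wz":0,"x":0,"y":0,"z":0,"grip":1},
    {"wx":0,"wy":0,"wz":0,"x":0,"y":0,"z":0,"grip":1},
  ],
)

```text
time: 19.55
tcp_pos: [0.6279, -0.0032, 0.2793]
orientation: [0.295, 3.126, 0.0]
wrist_force: [-0.7, 0.4, -2.2]
finger_gap: 0.0111
finger_force: 58.7
```

```bash
python3 - <<'E'
from h import *
st();plan(now(),target(down(79.25),[.6274,-.002,.107]),5)
env.read_camera("side");env.read_camera("side");st()
E
```

```text
t 19.55 q [-0.1159  0.4423  1.5728  0.0001  1.1252 -1.4985] F [-0.6616  0.4023 -2.1517] gap 0.011134828332234227 58.7050062417984 tcp [ 0.6279 -0.0032  0.2793]
5 rows  w [ 0.      0.0003 -0.0001]  mm [0.1 0.2 3.5]
    [ 0.6279 -0.0032  0.2793] tip [ 0.6281 -0.0032  0.1063]
    [ 0.6278 -0.003   0.2758] tip [ 0.628  -0.003   0.1028]
    [ 0.6277 -0.0027  0.2724] tip [ 0.6278 -0.0027  0.0994]
    [ 0.6276 -0.0025  0.2689] tip [ 0.6277 -0.0025  0.0959]
    [ 0.6275 -0.0022  0.2655] tip [ 0.6275 -0.0022  0.0925]
    [ 0.6274 -0.002   0.262 ] tip [ 0.6274 -0.002   0.089 ]
t 19.65 q [-0.1159  0.4423  1.573   0.0002  1.1252 -1.4986] F [-0.1351  0.1195 -1.9743] gap 0.010797062178167113 58.7051796913147 tcp [ 0.6278 -0.0032  0.2792]
```

Call:
send_rows(
  motion=[
    {"wx":0,"wy":0,"wz":0,"x":0.2,"y":1,"z":3,"grip":1},
    {"wx":0,"wy":0,"wz":0,"x":0,"y":0,"z":3,"grip":1},
    {"wx":0,"wy":0,"wz":0,"x":0,"y":0,"z":3,"grip":1},
    {"wx":0,"wy":0,"wz":0,"x":0,"y":0,"z":2,"grip":1},
    {"wx":0,"wy":0,"wz":0,"x":0,"y":0,"z":0,"grip":1},
    {"wx":0,"wy":0,"wz":0,"x":0,"y":0,"z":0,"grip":1},
  ],
)

```text
time: 20.4
tcp_pos: [0.6277, -0.0022, 0.2678]
orientation: [0.295, 3.127, 0.0]
wrist_force: [-0.1, -0.0, -2.2]
finger_gap: 0.0108
finger_force: 58.7
```

```bash
python3 - <<'E'
from h import *
st();plan(now(),target(down(79.25),[.6274,-.002,.107]),3)
E
```

```text
t 20.4 q [-0.1143  0.4528  1.587   0.0001  1.1016 -1.4969] F [-0.1359 -0.0231 -2.1994] gap 0.01083661698272841 58.71081054210663 tcp [ 0.6277 -0.0022  0.2678]
3 rows  w [ 0.      0.0001 -0.0002]  mm [0.1 0.  1.9]
    [ 0.6277 -0.0022  0.2678] tip [ 0.6278 -0.0022  0.0948]
    [ 0.6276 -0.0021  0.2658] tip [ 0.6276 -0.0021  0.0928]
    [ 0.6275 -0.0021  0.2639] tip [ 0.6275 -0.0021  0.0909]
    [ 0.6274 -0.002   0.262 ] tip [ 0.6274 -0.002   0.089 ]
```

No contact yet, and by height the lip is already 4 mm below the rim. I'll seat the lid.

Call:
send_rows(
  motion=[
    {"wx":0,"wy":0,"wz":0,"x":0,"y":0,"z":2,"grip":1},
    {"wx":0,"wy":0,"wz":0,"x":0,"y":0,"z":2,"grip":1},
    {"wx":0,"wy":0,"wz":0,"x":0,"y":0,"z":1.8,"grip":1},
    {"wx":0,"wy":0,"wz":0,"x":0,"y":0,"z":0,"grip":1},
    {"wx":0,"wy":0,"wz":0,"x":0,"y":0,"z":0,"grip":1},
  ],
)

```text
time: 21.02
tcp_pos: [0.6277, -0.0022, 0.2619]
orientation: [0.295, 3.128, 0.0]
wrist_force: [-0.3, 0.6, -2.0]
finger_gap: 0.0107
finger_force: 58.9
```

Still no contact, so I'll go down another millimetre.

Call:
send_rows(
  motion=[
    {"wx":0,"wy":0,"wz":0,"x":0,"y":0,"z":0.8,"grip":1},
    {"wx":0,"wy":0,"wz":0,"x":0,"y":0,"z":0,"grip":1},
    {"wx":0,"wy":0,"wz":0,"x":0,"y":0,"z":0.4,"grip":1},
    {"wx":0,"wy":0,"wz":0,"x":0,"y":0,"z":0,"grip":1},
  ],
)

```text
time: 21.52
tcp_pos: [0.6276, -0.0021, 0.2618]
orientation: [0.295, 3.127, 0.0]
wrist_force: [-3.0, 0.1, 7.0]
finger_gap: 0.0107
finger_force: 59.6
```

The lid is in contact at the expected height. I'll release it and rise.

Call:
send_rows(
  motion=[
    {"wx":0,"wy":0,"wz":0,"x":0,"y":0,"z":0,"grip":0},
    {"wx":0,"wy":0,"wz":0,"x":0,"y":0,"z":0,"grip":0},
    {"wx":0,"wy":0,"wz":0,"x":0,"y":0,"z":0,"grip":0},
    {"wx":0,"wy":0,"wz":0,"x":0,"y":0,"z":0,"grip":0},
    {"wx":0,"wy":0,"wz":0,"x":0,"y":0,"z":0,"grip":0},
    {"wx":0,"wy":0,"wz":0,"x":0,"y":0,"z":-15,"grip":0},
    {"wx":0,"wy":0,"wz":0,"x":0,"y":0,"z":-35,"grip":0},
    {"wx":0,"wy":0,"wz":0,"x":0,"y":0,"z":-45,"grip":0},
    {"wx":0,"wy":0,"wz":0,"x":0,"y":0,"z":-45,"grip":0},
    {"wx":0,"wy":0,"wz":0,"x":0,"y":0,"z":-45,"grip":0},
  ],
)

```text
time: 22.78
tcp_pos: [0.6273, -0.0021, 0.4486]
orientation: [0.295, 3.126, 0.0]
wrist_force: [0.8, -0.1, -0.9]
finger_gap: 0.0852
finger_force: 0.0
```

Call:
send_rows(
  motion=[
    {"wx":0,"wy":0,"wz":0,"x":-25,"y":-45,"z":-20,"grip":0},
    {"wx":0,"wy":0,"wz":0,"x":40,"y":0,"z":-20,"grip":0},
    {"wx":0,"wy":0,"wz":0,"x":50,"y":0,"z":0,"grip":0},
    {"wx":0,"wy":0,"wz":0,"x":50,"y":0,"z":0,"grip":0},
    {"wx":0,"wy":0,"wz":0,"x":50,"y":0,"z":0,"grip":0},
    {"wx":0,"wy":0,"wz":0,"x":0,"y":0,"z":0,"grip":0},
  ],
)

```text
time: 23.52
tcp_pos: [0.4535, -0.0147, 0.4874]
orientation: [0.294, 3.126, 0.0]
wrist_force: [1.5, 0.1, -0.5]
finger_gap: 0.086
finger_force: 0.0
```

```bash
python3 - <<'E'
from h import *
st()
a=env.read_camera("side")[90:320,130:360,::-1]; b=env.read_camera("top")[110:280,110:390,::-1]
cv2.imwrite("pics/s7.png",np.hstack([cv2.resize(a,(400,400),interpolation=2),cv2.resize(b,(400,400),interpolation=2)]))
E
```

```text
t 23.525 q [-0.186   0.0504  1.5843  0.0002  1.5055 -1.5689] F [ 1.4825  0.0608 -0.5469] gap 0.08603206638361392 0.0 tcp [ 0.4535 -0.0147  0.4874]
```

View pics/s7.png

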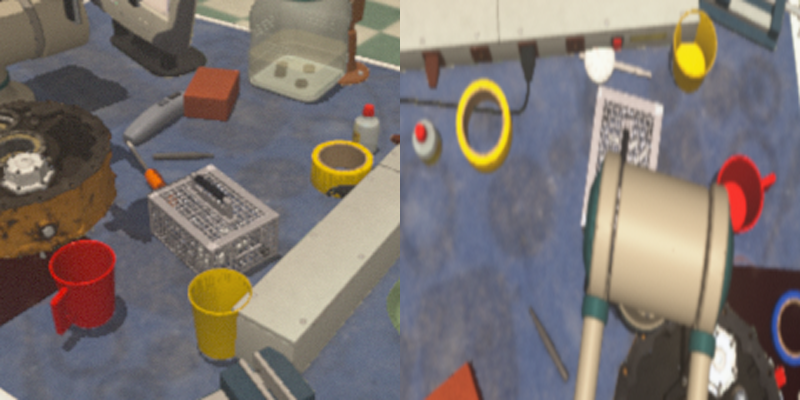

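The side view shows the lid flat on the basket, around (215,210), with no gap, and the mug upright at (85,285). The glue at (367,130) and the tape at (342,165) show no sign of having moved. I'll hand the job in.

```bash
python3 -c "
from cell import env
print(env.close_job())"
```

```text
the job is handed in; nothing more can be done
None
```

The job is handed in, at about 24 s of the 70 s allowed: all six bolts are in the wash basket, the empty mug stands upright on the bench, the lid sits flat on the basket, and the arm never touched the glue or tape.

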